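Seat a round-bottomed specimen pot level on a microscope stage

TASK

Take the round-bottomed steel specimen pot out of its slanted wooden rest and, with the microscope's stage still drawn out, set it down gently - not dropped - in the rubber ring on the stage so that it stands upright, its top level; let go of it. Then slide the stage by its post fully home, so that the pot comes under the lens still standing level in its ring, and let go. Leave the jar, the flat dish and the computer mouse where they are.

Things in the scene. Friction and masses are not known exactly. Their poses are not given: they have to be found in the camera images.
- pot: Steel pot, 250 g, filled with hard resin. Bottom: half ball of radius 26 mm; above it a straight cylinder 52 mm wide, 34 mm high (grip here), flat top. Origin at the ball's centre, 26 mm above its lowest point; z along its axis, out of the top. At the start it leans 0.42 rad in its rest, its top towards the rest's -x. Being round below, it stays at the lean it is set down with.
- rest: Fixed wooden rest for the pot, foot 100 x 85 mm, carrying a wooden ring 62 mm in outer diameter that leans with the pot; the ring's upper edge lies 17 mm below the centre of the pot's ball, measured along the pot's axis. Origin at the centre of the underside of the foot; the pot leans towards its -x axis.
- seat (a point): Where the centre of the pot's ball lies when it is seated in the stage's rubber ring (outer diameter 64 mm, inner 40 mm, 22 mm high; its upper edge is 17 mm below this point). z up; the stage slides home along this point's -y axis. Moves with the stage.
- post (a point): Centre of the top end of the stage's upright aluminium post (18 mm in diameter, standing 48 mm above the stage plate), by which the stage is pulled or pushed. 160 mm from the ring's axis along the seat's +y axis. It moves with the stage.
- carriage (a joint): Travel of the stage in m: 0 = fully drawn out (for loading), 0.15 = fully home against its end stop, with the ring under the lens. It starts between 0 and 0.03, slides with 2 to 3 N of friction and stays where it is left.
- microscope: Fixed microscope. Origin on the table under the lens axis; the stage slides along its -y. Lens and head on this axis, 200 to 400 mm above the table, within 40 mm of it in y and 90 mm in x; a boom at 290 mm height runs from it along -y to a column 200 mm away. Bed 160 mm wide in x, reaching to +240 mm in y, rails 28 mm high.
- jar: Bystander: small closed jar, 44 mm in diameter, 60 mm tall. Origin at the centre of its underside.
- dish: Bystander: flat closed dish, 60 mm in diameter, 16 mm tall. Origin at the centre of its underside.
- mouse: Bystander: black computer mouse, 100 x 60 x 32 mm. Origin at the centre of its underside.

How it is judged:
By the outcome, as a careful person would: the job done as asked, in the order asked, and still so for the second after the job is handed in, with the robot touching nothing.
It also fails if it takes over 64 s, if anything falls off the work surface, if the arm or the gripper's body presses on something with over 40 N, if the wrist force passes 120 N, or if a joint passes its speed limit or range.

ROBOT

A 6-joint arm with a two-finger parallel gripper is mounted at the origin on the work surface. World frame = base frame: x ahead of the robot, y to its left, z up, the work surface at z = 0. Lengths are in m, angles in rad, forces in N, time in s.
With the tool pointing down it reaches from about 0.25 to 0.725 m from the base axis. Payload 9.7 kg.
Tool frame: the origin (TCP) lies on the centre line of the jaws, within the pads' length; the fingertips stand 25 mm ahead of it and the grasp point (between the pads) lies 6 mm ahead of it (arm.tips_ahead is the distance from the TCP to the fingertips, in m); z points along the fingers, y is the direction in which the jaws open and shut (so a half turn about z gives the same grasp; the last joint's range is limited). The gripper opens to 85 mm and grips with 20 to 120 N. Pads are 22 mm wide; open, the fingers measure 114 mm over their backs; the gripper's body (76 mm by 85 mm) begins 54 mm behind the grasp point. The pads swing forward as they close: fully open they stand 13 mm farther back than shut.
Start: joints at [-1.245, 0.087, 0.176, 1.66, 0, 1.571], TCP at [0.176, -0.521, 0.256] pointing down, gripper open.
Joint ranges: [-3.13, 3.13], [-0.85, 1.81], [-1.15, 1.24], [-2.2, 2.28], [-1.44, 1.52], [-3.14, 3.14]. Speed limits (rad/s): [2.22, 2.22, 2.57, 3.14, 3.14, 3.14].

INTERFACE

Orientations are given as a unit quaternion [w, x, y, z].
In Python, from plant import arm gives the robot as it stands.
- The arm moves only by the shell command python3 -m creep 'ROWS' [FORCE]. ROWS is a JSON object of lists of equal length, an entry for each row: "travel": the shift along the tool's x, y, z in units of 50 mm (1.0 is 50 mm), a list of three; "twist": the turn, a rotation vector about the tool's x, y, z in units of 5 degrees (1.0 is 5 degrees), a list of three; "jaw": the closure, from -1 (fully open) to 1 (shut). In form: {"travel": [[dx, dy, dz], ...], "twist": [[ax, ay, az], ...], "jaw": [jaw, ...]}. A call has exactly 5 rows; each row is the pose to reach, as a shift and turn from the pose commanded when the call began, along the tool's axes at that moment; what a row does not reach only later rows make up. A row lasts 1/8 s, in which the tool goes at most 62.5 mm and 10.7 degrees, less where a joint would pass 70% of its speed; a pose out of reach is approached as far as the arm can. A call with a gripper value outside its range is refused whole. The fingers move at their own pace and stop on an object; FORCE is the grip in N (left out, the last holds). Time passes only in rows, so rows that repeat a pose let the fingers close, or fill a call up. It gives the time, the measured TCP pose, the force and the opening at its end, in the units of the state.
- arm.observe(): the state, without advancing time (a new reading comes with each control period).
- arm.capture(name): name is "side" or "top"; returns a dict with "color" (480x640x3 uint8, blue, green, red), "fx", "fy", "cx", "cy" (pixels), "eye" and "attitude" of the camera in the world. Camera axes: x right, y down, z forward; pixel columns grow to the right and rows downward; lengths in m; the calibration is good to about 2 mm. A picture is of the moment at which its call begins. There is no depth.
- arm.job_done(): hands the job in, once; it reports no verdict.
Trained networks look in a picture, given as the dict that the camera call returned (one of the last four; its "shot" number tells which), for a name from the list of things; names that differ only in an ending like _2 or _b are one class to them, and where a whole thing is asked for, a point or a joint stands for the part that bears it (a point fixed in the world has none). Each returns a list of dicts, best first, with "conf" (0 to 1); they miss things now and then, are a little off and sometimes report something else, mostly with a low value. They report only what shows in the picture. A call takes as long as a camera call.
- arm.search_frame(picture, query): "rect" ([left, top, width, height] as shares, 0 to 1, of the picture: columns of its width, rows of its height, round what is visible of it).
- arm.trace(picture, query): "region" (480x640 bool, what is visible of it) and "rect" ([left, top, width, height] as shares, 0 to 1, of the picture: columns of its width, rows of its height, round what is visible of it).
The state is a dict: "t": time; "joints": joint angles; "joint_velocities": joint speeds; "effort": joint torques, N m; "eef_pos": TCP position; "tool_rot": TCP orientation; "contact_force": force on the tool from outside, world axes, zero at the start; "moment": the same for the moment, N m; "opening": finger opening in m.
Only numpy, scipy, OpenCV 4.12 (cv2) and the standard library are available. Lean on these libraries where they do the work, as an engineer would, in place of code of your own. Each camera call takes 0.05 s, during which the arm holds its last target.

## Working session

There is one attempt and no reset: what is moved stays moved. The work goes in short steps, Python scripts to look and compute and a shell command to move; the robot and the scene stay as the last step left them, time stands still between calls to the robot, and variables do not carry over. Pictures are saved under pics/ and viewed, and the job is handed in when it is done.

```bash
ls; mkdir -p pics; python3 - <<'E'
from plant import arm
import cv2
print(arm.observe())
for n in("side","top"):
    p=arm.capture(n); cv2.imwrite(f"pics/{n}0.png",p["color"]); print(n,{k:v for k,v in p.items() if k!="color"})
    for q in("pot","rest","seat","post","microscope","jar","dish","mouse"):
        for d in arm.trace(p,q)[:2]:
            print(q,round(d["conf"],2),[round(a*b,1) for a,b in zip(d["rect"],(640,480,640,480))])
E
```

```text
pics
{'t': 0.0, 'joints': array([-1.24499874e+00,  8.74185985e-02,  1.75155910e-01,  1.65978092e+00,
        4.30742592e-06,  1.57080411e+00]), 'joint_velocities': array([-0.00164405, -0.00016487, -0.00116422, -0.00068001, -0.00069531,
        0.00119921]), 'effort': array([-3.74383353e-04, -5.20395041e+01,  4.64799678e+01,  1.65563315e-02,
        1.00593145e-04,  3.81311656e-05]), 'eef_pos': array([ 0.17597724, -0.52089178,  0.25561702]), 'tool_rot': array([-6.15734624e-04,  9.86761745e-01,  1.62175426e-01, -9.90190062e-05]), 'contact_force': array([-0.23562348,  0.01172347,  1.06301433]), 'moment': array([ 0.00971893, -0.01132367,  0.03523683]), 'opening': 0.08559116631279096}
side {'fx': 548.5159828444364, 'fy': 548.5159828444364, 'cx': 322.8070321349076, 'cy': 230.44657690395266, 'eye': array([0.22417732, 0.55993518, 0.75104614]), 'attitude': array([ 0.13035371, -0.30543389,  0.87843343, -0.34361718]), 'shot': 1}
pot 0.9 [244.7, 345.6, 42.5, 47.5]
pot 0.2 [237.5, 227.0, 33.7, 31.6]
rest 0.77 [225.2, 356.2, 80.4, 69.2]
seat 0.78 [338.0, 194.4, 121.9, 92.2]
post 0.62 [336.0, 189.0, 120.8, 96.2]
microscope 0.98 [336.3, 0.0, 242.4, 291.0]
jar 0.8 [195.9, 271.3, 32.0, 43.0]
dish 0.59 [236.3, 228.2, 34.6, 33.7]
mouse 0.87 [140.2, 321.0, 67.2, 46.8]
top {'fx': 616.0437966028769, 'fy': 616.0437966028769, 'cx': 299.9234147703435, 'cy': 234.96803456117226, 'eye': array([0.40279922, 0.09636631, 1.09068511]), 'attitude': array([ 0.06889844, -0.68419448,  0.72198114, -0.07664302]), 'shot': 2}
pot 0.89 [138.8, 274.2, 29.6, 42.3]
rest 0.84 [128.3, 261.2, 70.6, 71.0]
seat 0.84 [281.9, 240.7, 137.8, 70.3]
post 0.8 [281.3, 241.3, 139.4, 73.8]
microscope 0.89 [280.7, 206.7, 358.7, 146.8]
jar 0.82 [181.5, 177.5, 28.6, 30.1]
jar 0.5 [278.8, 206.6, 361.2, 146.9]
dish 0.66 [255.3, 157.5, 33.4, 33.9]
dish 0.27 [282.9, 241.9, 138.8, 75.5]
mouse 0.65 [119.8, 173.1, 45.9, 60.6]
```

View pics/side0.png

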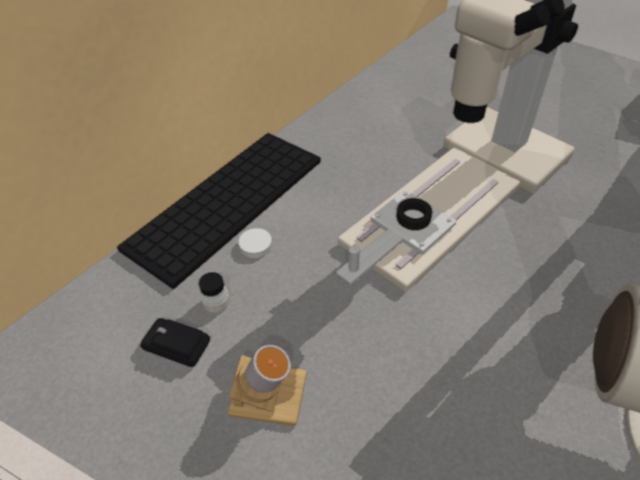

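View pics/top0.png

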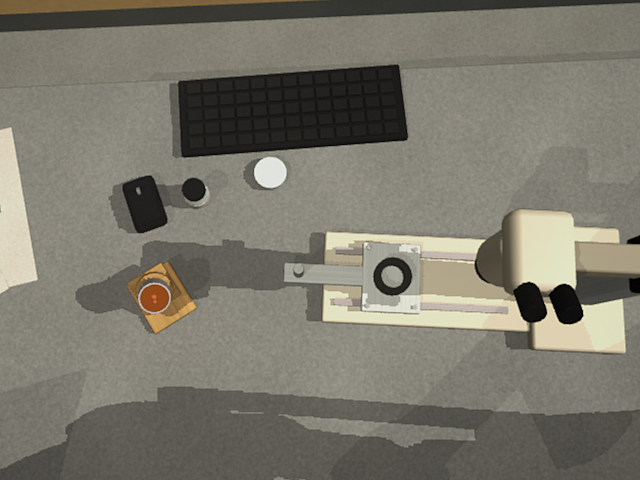

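The side view shows the pot at about (268,365), the post at (354,255) and the ring at (414,213). In the top view the pot is at about (155,297), the ring at (392,276) and the post at (298,271). The stage is drawn out. Next I'll zoom in for precise features.

```bash
cat > h.py <<'E'
import numpy as np, cv2
from scipy.spatial.transform import Rotation as R
def rot(q): return R.from_quat([q[1],q[2],q[3],q[0]])
def ray(p,uv):
    d=np.array([(uv[0]-p["cx"])/p["fx"],(uv[1]-p["cy"])/p["fy"],1.]); d=rot(p["attitude"]).apply(d); return np.array(p["eye"]),d/np.linalg.norm(d)
def proj(p,X):
    c=rot(p["attitude"]).inv().apply(np.atleast_2d(X)-p["eye"]); return np.c_[p["cx"]+p["fx"]*c[:,0]/c[:,2],p["cy"]+p["fy"]*c[:,1]/c[:,2]]
def atz(p,uv,z):
    e,d=ray(p,uv); return e+d*(z-e[2])/d[2]
def tri(p1,a,p2,b):
    e1,d1=ray(p1,a);e2,d2=ray(p2,b)
    s=np.linalg.lstsq(np.c_[d1,-d2],e2-e1,rcond=None)[0]
    x1=e1+s[0]*d1;x2=e2+s[1]*d2
    return (x1+x2)/2,np.linalg.norm(x1-x2)
def crop(p,x,y,w,h,k,f): cv2.imwrite(f,cv2.resize(p["color"][y:y+h,x:x+w],None,fx=k,fy=k,interpolation=cv2.INTER_CUBIC))
E
python3 - <<'E'
from plant import arm
from h import *
import pickle
S=arm.capture("side");T=arm.capture("top");pickle.dump((S,T),open("p0.pkl","wb"))
a=S["color"][335:435,215:315];b=T["color"][255:340,120:205]
f=lambda i:cv2.resize(i,(400,400),interpolation=cv2.INTER_CUBIC)
cv2.imwrite("pics/c1.png",np.hstack([f(a),f(b)]))
a=S["color"][180:300,330:470];b=T["color"][225:325,280:430]
f=lambda i:cv2.resize(i,(400,300),interpolation=cv2.INTER_CUBIC)
cv2.imwrite("pics/c2.png",np.hstack([cv2.resize(a,(400,343),interpolation=cv2.INTER_CUBIC),cv2.resize(b,(400,343),interpolation=cv2.INTER_CUBIC)]))
E
```

```text
(no output)
```

View pics/c1.png

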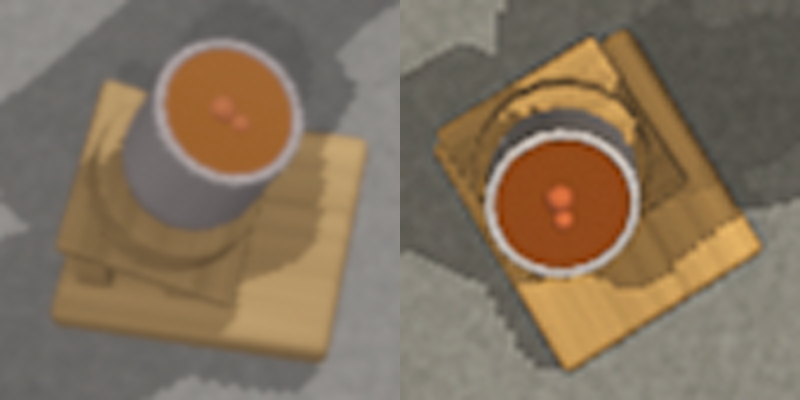

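View pics/c2.png

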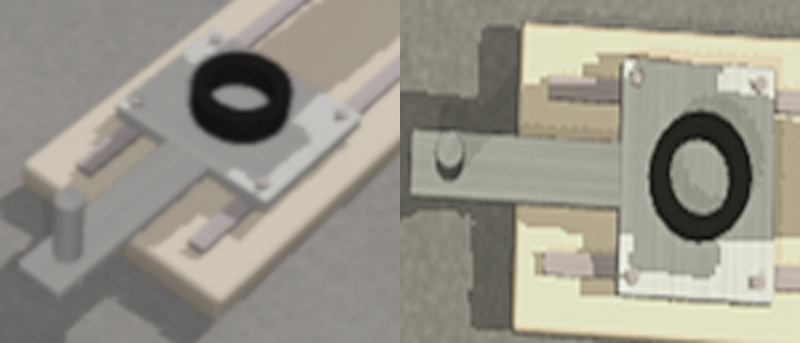

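```bash
python3 - <<'E'
from h import *
import pickle
S,T=pickle.load(open("p0.pkl","rb"))
def ell(m):
    c=max(cv2.findContours(m.astype(np.uint8),cv2.RETR_EXTERNAL,cv2.CHAIN_APPROX_NONE)[0],key=cv2.contourArea)
    return cv2.fitEllipse(c)
def orange(p,box):
    x,y,w,h=box;hsv=cv2.cvtColor(p["color"],cv2.COLOR_BGR2HSV);m=np.zeros((480,640),bool)
    m[y:y+h,x:x+w]=((hsv[...,0]<15)&(hsv[...,1]>140))[y:y+h,x:x+w]
    return ell(m)
es=orange(S,(240,340,60,50));et=orange(T,(130,270,45,50));print(es,et)
top,err=tri(S,es[0],T,et[0]);print("pot top",top,err)
def dark(p,box):
    x,y,w,h=box;g=p["color"].max(2);m=np.zeros((480,640),np.uint8)
    m[y:y+h,x:x+w]=(g<70)[y:y+h,x:x+w]
    return ell(m)
rs=dark(S,(392,193,46,42));rt=dark(T,(368,250,48,50));print(rs,rt)
print("ring",tri(S,rs[0],T,rt[0]))
# foot corners (top view, crop scale 4.706)
k=400/85;P=[np.array([120+(u-400)/k-.5,255+v/k-.5]) for u,v in [(437,145),(568,370),(760,248),(620,30)]]
for z in(0.,0.015):
  W=[atz(T,p,z) for p in P]; print(z,[w.round(4) for w in W],[np.linalg.norm(W[i]-W[i-1]).round(4) for i in range(4)], (sum(W)/4).round(4))
  for a,b in((0,1),(3,2)):
    d=W[b]-W[a];print("lean dir deg",np.degrees(np.arctan2(d[1],d[0])))
  d=W[2]-W[1];print("perp",np.degrees(np.arctan2(d[1],d[0])))
K=100/35
ps=(330+68/(400/140)-.5,180+194/(343/120)-.5);pt=(280+(452-400)/(400/150)-.5,225+152/3.43-.5)
print(ps,pt,"post",tri(S,ps,T,pt))
# bed edges in top
for u,v in((525,24),(514,330)): print("bed",atz(T,(280+(u-400)/(400/150)-.5,225+v/3.43-.5),0.02))
for u,v in((625,62),(618,296),(774,68),(773,302),(412,130),(412,192)): print("plate",atz(T,(280+(u-400)/(400/150)-.5,225+v/3.43-.5),0.035))
E
```

```text
((271.6413269042969, 362.4432678222656), (27.316991806030273, 31.175580978393555), 135.49447631835938) ((154.14385986328125, 297.906494140625), (25.929773330688477, 27.406471252441406), 75.6977310180664)
pot top [0.51978665 0.32024818 0.0969134 ] 0.0011028518825302377
((413.721435546875, 213.66268920898438), (31.11884307861328, 35.05095672607422), 97.03815460205078) ((392.1778259277344, 276.0263671875), (36.43339157104492, 37.17395782470703), 61.90515899658203)
ring (array([ 0.54070037, -0.07342461,  0.05259778]), np.float64(0.0014287395248393292))
0.0 [array([0.5556, 0.3891, 0.    ]), array([0.4689, 0.3403, 0.    ]), array([0.5103, 0.2682, 0.    ]), array([0.5959, 0.3197, 0.    ])] [np.float64(0.0802), np.float64(0.0995), np.float64(0.0831), np.float64(0.0999)] [0.5327 0.3293 0.    ]
lean dir deg -150.640221286173
lean dir deg -148.96565283836048
perp -60.13116405211504
0.015 [array([0.5535, 0.385 , 0.015 ]), array([0.468 , 0.3369, 0.015 ]), array([0.5088, 0.2659, 0.015 ]), array([0.5933, 0.3167, 0.015 ])] [np.float64(0.0791), np.float64(0.0981), np.float64(0.082), np.float64(0.0986)] [0.5309 0.3261 0.015 ]
lean dir deg -150.64022128617296
lean dir deg -148.96565283836043
perp -60.131164052115025
(353.3, 247.37172011661806) (299.0, 268.81486880466474) post (array([0.55671852, 0.08514761, 0.09215481]), np.float64(0.004148892783550504))
bed [0.63015521 0.03112345 0.02      ]
bed [0.47335316 0.0481639  0.02      ]
plate [ 0.60372663 -0.03216272  0.035     ]
plate [ 0.48554853 -0.01871724  0.035     ]
plate [ 0.59542324 -0.12946888  0.035     ]
plate [ 0.47723706 -0.11766231  0.035     ]
plate [0.57615284 0.10890555 0.035     ]
plate [0.54464722 0.11045032 0.035     ]
```

```bash
cat >> h.py <<'E'
def cyl(x,y,z,r,h,ax=np.array([0,0,1.])):
    ax=ax/np.linalg.norm(ax);u=np.cross(ax,[0.3,1,0]);u/=np.linalg.norm(u);v=np.cross(ax,u);t=np.linspace(0,2*np.pi,60)[:,None]
    c=np.array([x,y,z])+r*(np.cos(t)*u+np.sin(t)*v);return np.r_[c,c-h*ax]
def hull(p,X):
    return cv2.convexHull(proj(p,X).astype(np.float32))
def maskhull(p,X,ss=8):
    m=np.zeros((480*1,640),np.float32)
    cv2.fillPoly(m,[np.round(hull(p,X)*16).astype(np.int32)],1.,cv2.LINE_AA,4);return m
E
python3 - <<'E'
from h import *
import pickle
from scipy.optimize import minimize,least_squares
S,T=pickle.load(open("p0.pkl","rb"))
def hc(p,box,th):
    x,y,w,h=box;g=p["color"].max(2);m=np.zeros((480,640),np.uint8);m[y:y+h,x:x+w]=(g<th)[y:y+h,x:x+w]
    c=max(cv2.findContours(m,cv2.RETR_EXTERNAL,cv2.CHAIN_APPROX_NONE)[0],key=cv2.contourArea)
    return cv2.convexHull(c)[:,0].astype(float)
def fit(cs,x0,r,h,free):
    def f(v):
        out=[]
        for p,c in cs:
            H=hull(p,cyl(v[0],v[1],v[2],r,h))
            out+=[abs(cv2.pointPolygonTest(H,tuple(map(float,q)),True)-.5)for q in c]
        return np.mean(np.square(out))
    o=minimize(f,x0,method="Nelder-Mead",options=dict(xatol=1e-5,fatol=1e-6));return o.x,o.fun
cs=[(S,hc(S,(392,193,46,42),75)),(T,hc(T,(368,250,48,50),75))]
print(fit(cs,[.54,-.073,.055],.032,.022,0))
for c in cs: print(fit([c],[.54,-.073,.055],.032,.022,0))
E
```

```text
(array([ 0.54068566, -0.07321628,  0.06410109]), np.float64(0.4786449944189342))
(array([ 0.55555968, -0.10124036,  0.03312462]), np.float64(0.028647372320121933))
(array([ 0.54200185, -0.07588437,  0.04790429]), np.float64(0.01877321989393901))
```

```bash
cat >> h.py <<'E'
def pose(az_x,tilt=0,az_t=0):
    """tool down, tool x at azimuth az_x (deg), then tilted so that -z leans by tilt rad towards az_t deg"""
    a=np.radians(az_x);x=np.array([np.cos(a),np.sin(a),0]);z=np.array([0,0,-1.]);y=np.cross(z,x)
    M=R.from_matrix(np.c_[x,y,z]);b=np.radians(az_t)
    return R.from_rotvec(tilt*np.array([-np.sin(b),np.cos(b),0]))*M
def rows(P,targets):
    """targets: list (pos,Rotation)"""
    s=P["eef_pos"] if isinstance(P,dict) else P[0]; q=rot(P["tool_rot"]) if isinstance(P,dict) else P[1]
    for x,r in targets:
        print("travel",(q.inv().apply(np.asarray(x)-s)/.05).round(3).tolist(),"twist",(np.degrees((q.inv()*r).as_rotvec())/5).round(3).tolist())
E
python3 - <<'E'
from plant import arm
from h import *
o=arm.observe()
q=rot(o["tool_rot"]);print(q.as_matrix().round(3))
c=np.array([.5318,.3272,.0659])
az=-150
# want jaw y tangential: tool x radial. tool x az 18.7 now, q1=-71.3,q6=1.571. 
for axx in(30,-150):
    r=pose(axx,.42,az);print(axx,r.as_matrix().round(3))
    rows(o,[([.30,-.15,.26],pose(30)),(c-r.apply([0,0,.1]),r)])
E
```

```text
[[ 0.947  0.32   0.   ]
 [ 0.32  -0.947  0.   ]
 [ 0.    -0.    -1.   ]]
30 [[ 0.791  0.5    0.353]
 [ 0.457 -0.866  0.204]
 [ 0.408  0.    -0.913]]
travel [4.724, -6.237, -0.074] twist [-0.0, -0.0, -2.267]
travel [11.371, -13.635, 1.982] twist [0.476, 4.797, -2.233]
-150 [[-0.791 -0.5    0.353]
 [-0.457  0.866  0.204]
 [-0.408 -0.    -0.913]]
travel [4.724, -6.237, -0.074] twist [-0.0, -0.0, -2.267]
travel [11.371, -13.635, 1.982] twist [7.041, -0.698, 33.034]
```

```bash
python3 -m creep '{"travel":[[0.6,-0.8,-0.1],[1.2,-1.6,-0.2],[1.8,-2.4,-0.3],[2.4,-3.2,-0.4],[3.0,-4.0,-0.5]],"twist":[[0,0,-0.5],[0,0,-1],[0,0,-1.5],[0,0,-2],[0,0,-2.27]],"jaw":[-1,-1,-1,-1,-1]}' 60; python3 - <<'E'
from plant import arm
from h import *
o=arm.observe();print(o["joints"].round(3),o["eef_pos"])
E
```

```text
t: 1.62
eef_pos: [0.2543, -0.2821, 0.2816]
tool_rot: [0.0, 0.966, 0.259, 0.0]
contact_force: [0.2, 0.2, -0.0]
opening: 0.0855
[-0.837 -0.303 -0.13   1.743  0.     1.78 ] [ 0.25427713 -0.28208711  0.28156091]
```

```bash
python3 -m creep '{"travel":[[0.54,-0.52,0],[1.08,-1.04,0],[1.6,-1.57,0],[2.14,-2.1,0],[2.68,-2.62,0]],"twist":[[0,0,-2],[0,0,-4],[0,0,-6],[0,0,-8],[0,0,-10]],"jaw":[-1,-1,-1,-1,-1]}'; python3 - <<'E'
from plant import arm
from h import *
o=arm.observe();print(o["joints"].round(3),o["eef_pos"])
c=np.array([.5318,.3272,.0659]);r=pose(-150,.42,-150)
rows(o,[([.36,.08,.28],pose(130)),(c-r.apply([0,0,.1]),r)])
E
```

```text
t: 2.25
eef_pos: [0.3047, -0.102, 0.2815]
tool_rot: [0.0, 0.764, 0.645, 0.0]
contact_force: [0.6, -0.7, -0.1]
opening: 0.0852
[-0.323 -0.438 -0.224  1.784  0.     1.417] [ 0.30471929 -0.10195292  0.28149532]
travel [3.773, 0.479, 0.03] twist [0.009, 0.006, -9.933]
travel [8.704, 2.406, 2.487] twist [-5.425, -2.539, -25.472]
```

```bash
python3 -m creep '{"travel":[[0.76,0.1,0],[1.52,0.2,0],[2.28,0.3,0],[3.04,0.4,0],[3.8,0.5,0]],"twist":[[0,0,-2],[0,0,-4],[0,0,-6],[0,0,-8],[0,0,-10]],"jaw":[-1,-1,-1,-1,-1]}'; python3 - <<'E'
from plant import arm
from h import *
o=arm.observe();print(o["joints"].round(3),o["eef_pos"])
c=np.array([.5318,.3272,.0659]);r=pose(-150,.42,-150)
rows(o,[([.42,.26,.26],pose(180)),(c-r.apply([0,0,.1]),r)])
E
```

```text
t: 2.88
eef_pos: [0.3623, 0.081, 0.2815]
tool_rot: [0.0, 0.42, 0.908, 0.0]
contact_force: [1.9, -0.9, 0.2]
opening: 0.0854
[ 0.22  -0.323 -0.145  1.748 -0.     1.086] [0.36234409 0.08103636 0.28146548]
travel [1.981, 3.196, 0.43] twist [0.005, 0.007, -9.927]
travel [1.704, 4.967, 2.487] twist [-3.339, -3.999, -15.677]
```

```bash
python3 -m creep '{"travel":[[0.4,0.64,0.08],[0.8,1.28,0.16],[1.2,1.92,0.24],[1.6,2.56,0.32],[2.0,3.2,0.4]],"twist":[[0,0,-2],[0,0,-4],[0,0,-6],[0,0,-8],[0,0,-10]],"jaw":[-1,-1,-1,-1,-1]}'; python3 - <<'E'
from plant import arm
from h import *
o=arm.observe();print(o["joints"].round(3),o["eef_pos"])
c=np.array([.5318,.3272,.0659]);r=pose(-150,.42,-150)
rows(o,[(c-r.apply([0,0,.1]),r)])
E
```

```text
t: 3.5
eef_pos: [0.4206, 0.2605, 0.2612]
tool_rot: [0.0, -0.003, 1.0, 0.0]
contact_force: [0.6, -0.8, 0.2]
opening: 0.0854
[ 0.554 -0.044  0.053  1.667 -0.     0.548] [0.42063514 0.26047146 0.26121249]
travel [-1.522, 0.917, 2.081] twist [-1.244, -4.701, -5.84]
```

```bash
python3 -m creep '{"travel":[[-0.3,0.18,0.4],[-0.6,0.36,0.8],[-0.9,0.54,1.2],[-1.2,0.73,1.65],[-1.52,0.92,2.08]],"twist":[[-0.25,-0.94,-1.17],[-0.5,-1.88,-2.34],[-0.75,-2.82,-3.5],[-1.0,-3.76,-4.67],[-1.244,-4.7,-5.84]],"jaw":[-1,-1,-1,-1,-1]}'; python3 - <<'E'
from plant import arm
from h import *
o=arm.observe();print(o["joints"].round(3),o["eef_pos"])
c=np.array([.5318,.3272,.0659]);r=pose(-150,.42,-150)
rows(o,[(c-r.apply([0,0,.1]),r),(c-r.apply([0,0,.1-.075]),r)])
S=arm.capture("side");T=arm.capture("top")
f=lambda i:cv2.resize(i,(400,400),interpolation=cv2.INTER_CUBIC)
cv2.imwrite("pics/c3.png",np.hstack([f(S["color"][285:435,195:345]),f(T["color"][220:360,100:240])]))
E
```

```text
t: 4.12
eef_pos: [0.4967, 0.3055, 0.1569]
tool_rot: [0.203, -0.252, 0.945, 0.054]
contact_force: [0.5, 0.6, -0.5]
opening: 0.0857
[ 0.559 -0.243 -0.393  0.998 -0.016  0.034] [0.49667177 0.30553796 0.15685921]
travel [-0.012, 0.024, -0.003] twist [-0.021, 0.03, -0.02]
travel [-0.008, 0.027, 1.497] twist [-0.021, 0.03, -0.02]
```

View pics/c3.png

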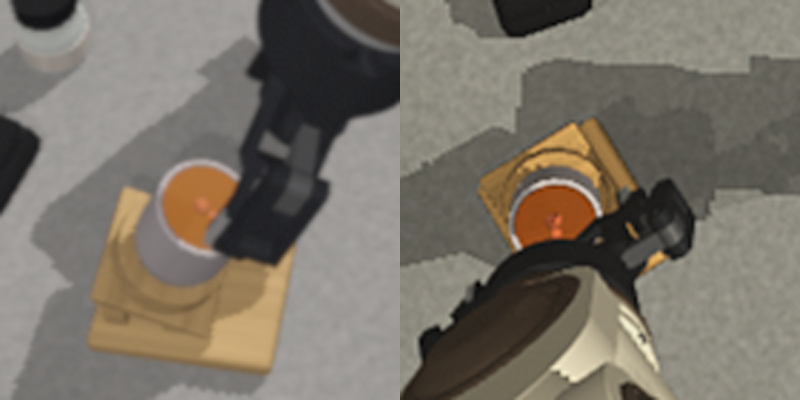

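The open jaws stand around the pot's axis, with one finger visible at its right in both views. Now I'll advance along the axis.

```bash
python3 -m creep '{"travel":[[0,0,0.3],[0,0.02,0.6],[0,0.02,0.9],[0,0.02,1.2],[0,0.02,1.5]],"twist":[[0,0,0],[0,0,0],[0,0,0],[0,0,0],[0,0,0]],"jaw":[-1,-1,-1,-1,-1]}'; python3 -m creep '{"travel":[[0,0,0],[0,0,0],[0,0,0],[0,0,0],[0,0,0]],"twist":[[0,0,0],[0,0,0],[0,0,0],[0,0,0],[0,0,0]],"jaw":[-0.3,0,0.2,0.4,0.6]}' 40
python3 - <<'E'
from plant import arm
from h import *
o=arm.observe();print(o["joints"].round(3),o["eef_pos"],o["contact_force"],o["moment"])
S=arm.capture("side");T=arm.capture("top")
f=lambda i:cv2.resize(i,(400,400),interpolation=cv2.INTER_CUBIC)
cv2.imwrite("pics/c4.png",np.hstack([f(S["color"][285:435,195:345]),f(T["color"][220:360,100:240])]))
E
```

```text
t: 4.85
eef_pos: [0.5228, 0.3214, 0.0877]
tool_rot: [0.201, -0.25, 0.946, 0.053]
contact_force: [-0.0, -0.1, 0.2]
opening: 0.0854
t: 5.48
eef_pos: [0.5226, 0.3211, 0.0894]
tool_rot: [0.202, -0.25, 0.945, 0.053]
contact_force: [-0.7, -3.0, 1.4]
opening: 0.0509
[ 0.558 -0.139 -0.436  0.853 -0.017  0.037] [0.5226349  0.32109089 0.08935436] [-0.73163664 -2.95090644  1.38982486] [-0.63846816  0.40541775 -0.18327315]
```

View pics/c4.png

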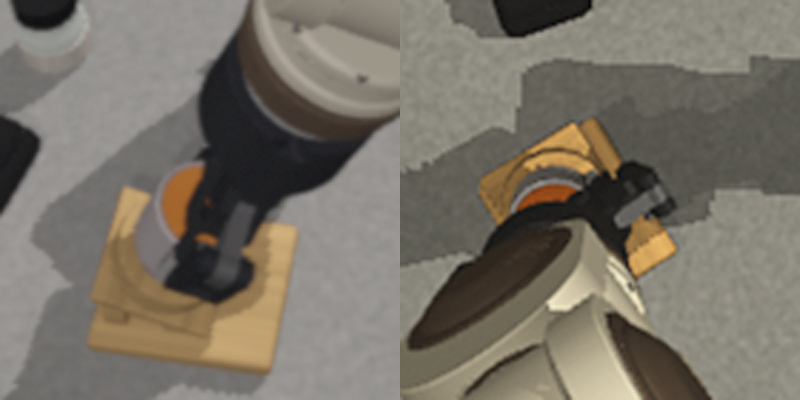

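Gripped at an opening of about 51 mm. I'll lift it out along its axis.

```bash
python3 -m creep '{"travel":[[0,0,-0.1],[0,0,-0.3],[0,0,-0.6],[0,0,-1.0],[0,0,-1.5]],"twist":[[0,0,0],[0,0,0],[0,0,0],[0,0,0],[0,0,0]],"jaw":[0.6,0.6,0.6,0.6,0.6]}' 40
python3 - <<'E'
from plant import arm
from h import *
o=arm.observe();print(o["joints"].round(3),o["eef_pos"],o["contact_force"],o["opening"])
for az in(170,172):
  rows(o,[([.42,.25,.22],pose(-170)),([.44,.12,.22],pose(-175)),([.53,-.07,.2],pose(az))])
E
```

```text
t: 6.2
eef_pos: [0.4953, 0.3058, 0.1585]
tool_rot: [0.201, -0.25, 0.945, 0.053]
contact_force: [0.1, 0.7, -1.9]
opening: 0.0508
[ 0.561 -0.243 -0.389  1.005 -0.017  0.039] [0.49530586 0.3057998  0.15847586] [ 0.14699173  0.66844048 -1.93637734] 0.05081296668739005
travel [1.198, -0.224, -1.882] twist [0.827, 4.761, 3.875]
travel [2.056, -2.681, -2.265] twist [1.037, 4.733, 4.86]
travel [2.508, -6.874, -2.029] twist [1.666, 4.613, 7.814]
travel [1.198, -0.224, -1.882] twist [0.827, 4.761, 3.875]
travel [2.056, -2.681, -2.265] twist [1.037, 4.733, 4.86]
travel [2.508, -6.874, -2.029] twist [1.582, 4.633, 7.421]
```

```bash
python3 -m creep '{"travel":[[0.3,-0.3,-0.45],[0.65,-0.8,-0.9],[1.1,-1.4,-1.4],[1.6,-2.0,-1.85],[2.06,-2.68,-2.26]],"twist":[[0.2,0.95,0.97],[0.4,1.9,1.94],[0.6,2.85,2.9],[0.83,3.8,3.9],[1.037,4.733,4.86]],"jaw":[0.6,0.6,0.6,0.6,0.6]}'
python3 - <<'E'
from plant import arm
from h import *
o=arm.observe();print(o["joints"].round(3),o["eef_pos"],o["contact_force"],o["opening"])
rows(o,[([.54,-.073,.18],pose(172))])
S=arm.capture("side");T=arm.capture("top")
cv2.imwrite("pics/s5.png",np.hstack([cv2.resize(S["color"],(400,300)),cv2.resize(T["color"],(400,300))]))
E
```

```text
t: 6.82
eef_pos: [0.4399, 0.1193, 0.2205]
tool_rot: [-0.0, -0.043, 0.999, -0.0]
contact_force: [0.6, -0.4, -3.3]
opening: 0.051
[ 0.265 -0.148 -0.122  1.596  0.     0.18 ] [0.43985656 0.11930968 0.22050992] [ 0.59270854 -0.36302254 -3.31074162] 0.051030108926202446
travel [-1.669, -4.003, 0.81] twist [-0.0, -0.002, 2.575]
```

View pics/s5.png

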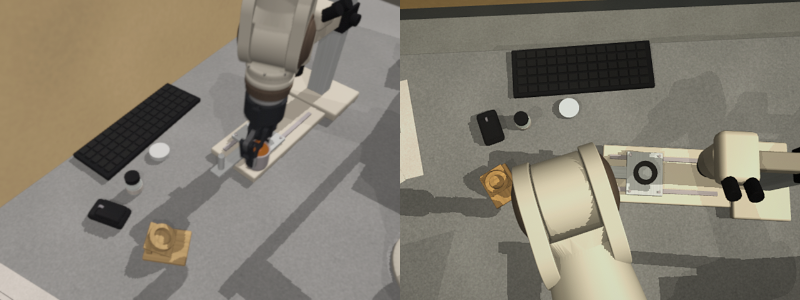

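```bash
python3 - <<'E'
from plant import arm
from h import *
S=arm.capture("side");T=arm.capture("top")
cv2.imwrite("pics/s6.png",S["color"]);cv2.imwrite("pics/t6.png",T["color"])
for uv,z in(((470,118),.2),((457,110),.2),((486,115),.2)):print("lens",atz(S,uv,z))
for uv in((503,212),(575,212),(503,282)):
  for z in(.3,.4):print("head",z,atz(T,uv,z))
# candidate head axis
for s0 in(0,.01,.02,.03):
  d=.15-s0;L=np.array([.5407-.11*d,-.0732-.994*d]);print(s0,L,proj(S,[*L,.2]),proj(S,[*L,0.]),proj(T,[*L,.4]))
E
```

```text
lens [ 0.52187576 -0.19074033  0.2       ]
lens [ 0.55074464 -0.19806754  0.2       ]
lens [ 0.50457989 -0.21472415  0.2       ]
head 0.3 [ 0.58463155 -0.18707509  0.3       ]
head 0.4 [ 0.56163474 -0.15122752  0.4       ]
head 0.3 [ 0.57957344 -0.28251367  0.3       ]
head 0.4 [ 0.55721635 -0.23459573  0.4       ]
head 0.3 [ 0.49190057 -0.17571798  0.3       ]
head 0.4 [ 0.48063169 -0.14130678  0.4       ]
0 [ 0.5242 -0.2223] [[477.69394027 108.90012887]] [[458.87096339 193.96679443]] [[568.55806272 240.48818468]]
0.01 [ 0.5253  -0.21236] [[474.33709429 111.35277394]] [[455.88372538 196.46002009]] [[559.82319611 240.00072206]]
0.02 [ 0.5264  -0.20242] [[470.94628801 113.83023176]] [[452.87034973 198.9750609 ]] [[551.0898605  239.51334489]]
0.03 [ 0.5275  -0.19248] [[467.52100344 116.33288077]] [[449.83049188 201.51220443]] [[542.35805548 239.02605312]]
```

View pics/s6.png

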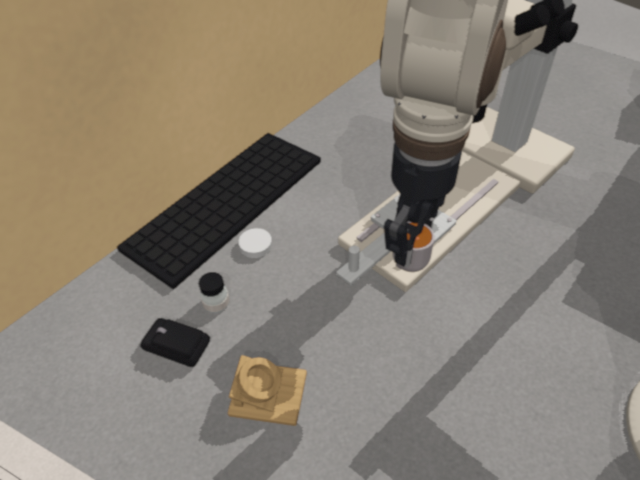

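View pics/t6.png

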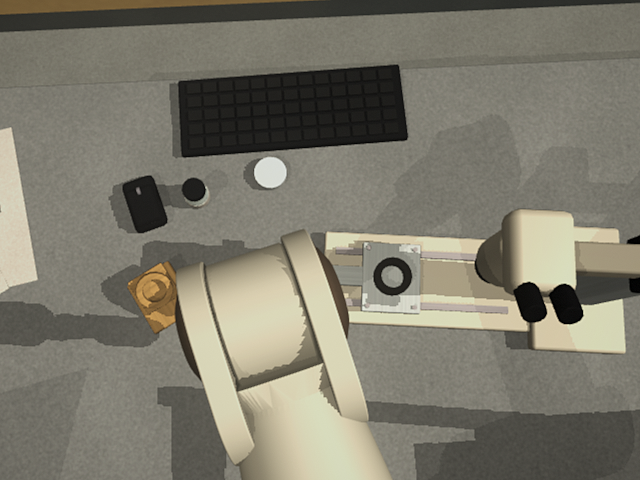

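```bash
python3 - <<'E'
from plant import arm
from h import *
S=arm.capture("side");T=arm.capture("top");o=arm.observe();p=o["eef_pos"]
for z in np.arange(.17,.62,.05): print(round(z,2),proj(S,[p[0],p[1],z]).round(),proj(T,[p[0],p[1],z]).round())
E
```

```text
0.17 [[409. 265.]] [[279. 339.]]
0.22 [[413. 240.]] [[278. 337.]]
0.27 [[417. 213.]] [[276. 336.]]
0.32 [[421. 183.]] [[275. 334.]]
0.37 [[426. 149.]] [[274. 332.]]
0.42 [[432. 110.]] [[272. 330.]]
0.47 [[438.  67.]] [[270. 327.]]
0.52 [[446.  17.]] [[268. 324.]]
0.57 [[455. -41.]] [[265. 320.]]
```

The wrist fork is about 160 mm wide, at z ≈ 0.30–0.46 when placing. With a vertical tool it would just reach the microscope head at y ≈ -0.155. I'll put the pot back in its rest and regrasp it with the tool tilted about 16° relative to the pot, so the wrist stays on the +y side at the stage.

```bash
python3 - <<'E'
from plant import arm
from h import *
o=arm.observe()
r=rot([.202,-.25,.945,.053]);
rows(o,[([.4953,.3058,.1585],r)])
E
```

```text
travel [-1.417, 3.59, 1.209] twist [-1.025, -4.736, -4.845]
```

```bash
python3 -m creep '{"travel":[[-0.25,0.8,0.1],[-0.5,1.6,0.25],[-0.8,2.4,0.5],[-1.1,3.1,0.85],[-1.417,3.59,1.209]],"twist":[[-0.2,-0.95,-0.97],[-0.4,-1.9,-1.94],[-0.6,-2.85,-2.9],[-0.82,-3.8,-3.88],[-1.025,-4.736,-4.845]],"jaw":[0.6,0.6,0.6,0.6,0.6]}'
python3 - <<'E'
from plant import arm
from h import *
o=arm.observe();print(o["eef_pos"],o["tool_rot"])
r=rot([.202,-.25,.945,.053]);
rows(o,[([.5226,.3211,.0894],r)])
E
```

```text
t: 7.75
eef_pos: [0.4946, 0.3079, 0.1578]
tool_rot: [0.203, -0.253, 0.945, 0.054]
contact_force: [0.2, 0.3, -2.2]
opening: 0.0508
[0.49460189 0.30791718 0.15776106] [ 0.20296989 -0.25257544  0.94452263  0.05372037]
travel [-0.001, -0.049, 1.5] twist [0.023, 0.024, 0.056]
```

```bash
python3 -m creep '{"travel":[[0,-0.02,0.4],[0,-0.03,0.8],[0,-0.03,1.15],[0,-0.03,1.35],[0,-0.03,1.44]],"twist":[[0,0,0],[0,0,0],[0,0,0],[0,0,0],[0,0,0]],"jaw":[0.6,0.6,0.6,0.6,0.6]}'
python3 -m creep '{"travel":[[0,0,0.02],[0,0,0.04],[0,0,0.05],[0,0,0.05],[0,0,0.05]],"twist":[[0,0,0],[0,0,0],[0,0,0],[0,0,0],[0,0,0]],"jaw":[0.6,0.6,0.6,0.6,0.6]}'
python3 - <<'E'
from plant import arm
o=arm.observe();print(o["eef_pos"],o["contact_force"],o["moment"])
E
```

```text
t: 8.38
eef_pos: [0.5216, 0.3185, 0.0918]
tool_rot: [0.201, -0.25, 0.946, 0.053]
contact_force: [0.0, -0.2, -1.2]
opening: 0.0513
t: 9.0
eef_pos: [0.5228, 0.319, 0.0906]
tool_rot: [0.202, -0.25, 0.946, 0.053]
contact_force: [-1.6, 0.5, 1.7]
opening: 0.0509
[0.5228352  0.31900086 0.09060256] [-1.60128533  0.50349877  1.71927743] [-0.21920673  0.38787571  0.01773911]
```

```bash
python3 -m creep '{"travel":[[0,0,0.02],[0,0,0.03],[0,0,0.03],[0,0,0.03],[0,0,0.03]],"twist":[[0,0,0],[0,0,0],[0,0,0],[0,0,0],[0,0,0]],"jaw":[0.5,0.3,0.0,-0.4,-0.8]}' 20
python3 -m creep '{"travel":[[0,0,-0.0],[0,0,-0.5],[0,0,-1],[0,0,-1.6],[0,0,-2.2]],"twist":[[0,0,0],[0,0,0],[0,0,0],[0,0,0],[0,0,0]],"jaw":[-1,-1,-1,-1,-1]}' 40
python3 - <<'E'
from plant import arm
from h import *
import pickle
o=arm.observe();print(o["eef_pos"],o["contact_force"])
S=arm.capture("side");T=arm.capture("top");pickle.dump((S,T),open("p1.pkl","wb"))
f=lambda i:cv2.resize(i,(400,400),interpolation=cv2.INTER_CUBIC)
cv2.imwrite("pics/c7.png",np.hstack([f(S["color"][315:435,205:325]),f(T["color"][220:360,100:240])]))
def orange(p,box):
    x,y,w,h=box;hsv=cv2.cvtColor(p["color"],cv2.COLOR_BGR2HSV);m=np.zeros((480,640),np.uint8)
    m[y:y+h,x:x+w]=((hsv[...,0]<15)&(hsv[...,1]>140))[y:y+h,x:x+w]
    c=max(cv2.findContours(m,0,1)[0],key=cv2.contourArea);return cv2.fitEllipse(c)
print(orange(S,(240,340,60,50)),orange(T,(130,270,45,50)))
E
```

```text
t: 9.62
eef_pos: [0.5232, 0.3191, 0.0885]
tool_rot: [0.202, -0.25, 0.946, 0.053]
contact_force: [-0.9, -1.3, 0.3]
opening: 0.0756
t: 10.25
eef_pos: [0.4838, 0.2968, 0.1898]
tool_rot: [0.201, -0.25, 0.946, 0.053]
contact_force: [1.2, -0.3, 0.2]
opening: 0.0855
[0.4837508  0.29684482 0.18975161] [ 1.22260547 -0.28749782  0.18523288]
((270.15362548828125, 363.1764831542969), (26.76789665222168, 31.430204391479492), 151.8131866455078) ((153.17002868652344, 297.7538146972656), (25.566137313842773, 27.32354164123535), 82.81771850585938)
```

View pics/c7.png

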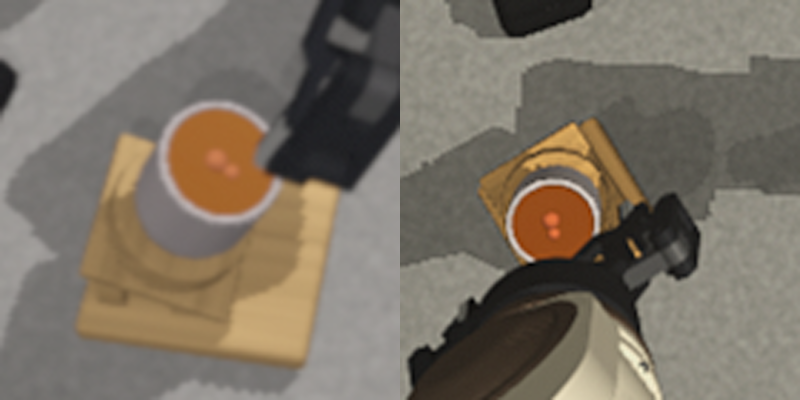

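```bash
python3 - <<'E'
from plant import arm
from h import *
o=arm.observe()
c=np.array([.5318,.3272,.0659]);a=pose(-150,.42,-150).apply([0,0,-1])
r=pose(-150,.14,-150);b=r.apply([0,0,-1]);g=c+.018*a+.006*b
print(g,b)
rows(o,[(g+.16*b,r),(g+.08*b,r),(g,r)])
rows((g+.16*b,r),[(g+.08*b,r),(g,r)])
E
```

```text
[0.52471856 0.32311153 0.0882769 ] [-0.12084788 -0.06977156  0.990216  ]
travel [-0.9, 0.047, -0.772] twist [-0.03, 3.266, -0.081]
travel [-0.45, 0.05, 0.763] twist [-0.03, 3.266, -0.081]
travel [-0.0, 0.052, 2.298] twist [-0.03, 3.266, -0.081]
travel [-0.0, 0.0, 1.6] twist [0.0, 0.0, 0.0]
travel [-0.0, -0.0, 3.2] twist [0.0, 0.0, 0.0]
```

```bash
python3 -m creep '{"travel":[[-0.1,0.01,-0.4],[-0.4,0.02,-0.7],[-0.7,0.04,-0.75],[-0.9,0.05,-0.77],[-0.9,0.05,-0.77]],"twist":[[0,0,0],[0,0.8,0],[0,1.8,0],[-0.03,2.8,-0.08],[-0.03,3.27,-0.08]],"jaw":[-1,-1,-1,-1,-1]}'
python3 - <<'E'
from plant import arm
from h import *
import pickle
o=arm.observe();print(o["eef_pos"],o["contact_force"],o["joints"].round(3))
S=arm.capture("side");T=arm.capture("top");pickle.dump((S,T),open("p1.pkl","wb"))
f=lambda i:cv2.resize(i,(400,400),interpolation=cv2.INTER_CUBIC)
cv2.imwrite("pics/c8.png",np.hstack([f(S["color"][315:435,205:325]),f(T["color"][220:360,100:240])]))
def orange(p,box):
    x,y,w,h=box;hsv=cv2.cvtColor(p["color"],cv2.COLOR_BGR2HSV);m=np.zeros((480,640),np.uint8)
    m[y:y+h,x:x+w]=((hsv[...,0]<15)&(hsv[...,1]>140))[y:y+h,x:x+w]
    c=max(cv2.findContours(m,0,1)[0],key=cv2.contourArea);return cv2.fitEllipse(c)
es,et=orange(S,(240,340,60,50)),orange(T,(130,270,45,50));print(es,et,tri(S,es[0],T,et[0]))
E
```

```text
t: 10.98
eef_pos: [0.506, 0.3125, 0.2411]
tool_rot: [0.063, -0.258, 0.964, 0.017]
contact_force: [-0.2, -0.4, -0.6]
opening: 0.0857
[0.5060378  0.31247636 0.24109031] [-0.21599997 -0.40959499 -0.61839484] [ 0.555  0.061  0.112  1.491 -0.004  0.031]
((270.9271545410156, 363.1560363769531), (28.30263328552246, 31.289154052734375), 135.55581665039062) ((158.5058135986328, 300.8215026855469), (14.44311237335205, 22.28727149963379), 37.41911697387695) (array([0.51919859, 0.31715872, 0.08954899]), np.float64(0.009553342605015306))
```

View pics/c8.png

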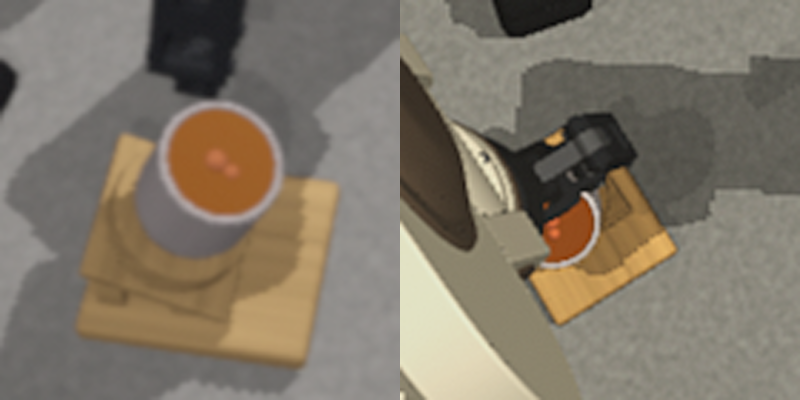

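```bash
python3 - <<'E'
from h import *
import pickle
S,T=pickle.load(open("p1.pkl","rb"))
X0,_=tri(S,(271.64,362.44),T,(154.14,297.91));a=pose(-150,.42,-150).apply([0,0,-1])
J=np.array([np.r_[(proj(S,X0+1e-3*e)-proj(S,X0))[0],(proj(T,X0+1e-3*e)-proj(T,X0))[0]] for e in np.eye(3)]).T
d=np.array([-.71,.72,-.97,-.15])
s,res,*_=np.linalg.lstsq(J,d,rcond=None);print("mm full",s,J@s)
lat=np.array([.5,-.866,0]);fw=np.cross(lat,a);print(fw)
B=np.c_[lat,fw];u=np.linalg.lstsq(J@B,d,rcond=None)[0];print("lat,fw mm",u,J@B@u, "deg",np.degrees(u/34))
u=np.linalg.lstsq((J@B)[:2],d[:2],rcond=None)[0];print("side only",u)
E
```

```text
mm full [0.14358118 1.44642158 0.02277839] [-0.81185871  0.69417815 -0.90333712 -0.04222598]
[-0.79073502 -0.45654447 -0.40775148]
lat,fw mm [-1.25487741 -0.84566447] [-7.89550049e-01  6.27917072e-01 -9.64683863e-01  9.28180973e-04] deg [-2.11468175 -1.42508838]
side only [-1.34444474 -0.71026925]
```

The pot is back in its rest and within about 2° of its original lean; the top view is half hidden by the gripper. I'll descend for the regrasp.

```bash
python3 -m creep '{"travel":[[0,0,0.7],[0,0,1.4],[0,0,2.1],[0,0,2.6],[0,0,3.1]],"twist":[[0,0,0],[0,0,0],[0,0,0],[0,0,0],[0,0,0]],"jaw":[-1,-1,-1,-1,-1]}'
python3 - <<'E'
from plant import arm
from h import *
o=arm.observe();print(o["eef_pos"],o["contact_force"])
c=np.array([.5318,.3272,.0659]);a=pose(-150,.4,-150).apply([0,0,-1])
r=pose(-150,.14,-150);b=r.apply([0,0,-1]);g=c+.018*a+.006*b
rows(o,[(g,r)])
E
```

```text
t: 11.7
eef_pos: [0.5226, 0.322, 0.0874]
tool_rot: [0.065, -0.258, 0.964, 0.017]
contact_force: [1.1, 0.1, -0.8]
opening: 0.0855
[0.52260409 0.321985   0.08736377] [ 1.07787363  0.12783808 -0.77057422]
travel [-0.057, -0.002, -0.014] twist [-0.002, -0.06, -0.001]
```

```bash
python3 -m creep '{"travel":[[-0.05,0,0],[-0.05,0,0],[-0.05,0,0],[-0.05,0,0],[-0.05,0,0]],"twist":[[0,0,0],[0,0,0],[0,0,0],[0,0,0],[0,0,0]],"jaw":[-0.3,0,0.2,0.4,0.6]}' 50
python3 -m creep '{"travel":[[0,0,0],[-0.03,0,-0.1],[-0.09,0,-0.3],[-0.2,0,-0.7],[-0.35,0,-1.2]],"twist":[[0,0,0],[0,0,0],[0,0,0],[0,0,0],[0,0,0]],"jaw":[0.6,0.6,0.6,0.6,0.6]}'
python3 - <<'E'
from plant import arm
from h import *
o=arm.observe();print(o["eef_pos"],o["contact_force"],o["joints"].round(3))
E
```

```text
t: 12.32
eef_pos: [0.5255, 0.3235, 0.0905]
tool_rot: [0.066, -0.258, 0.964, 0.017]
contact_force: [-2.2, -3.7, 6.4]
opening: 0.0508
t: 12.95
eef_pos: [0.533, 0.3282, 0.1517]
tool_rot: [0.064, -0.258, 0.964, 0.017]
contact_force: [1.2, 0.6, -1.4]
opening: 0.0505
[0.53303828 0.32824289 0.15174774] [ 1.2289633   0.56242078 -1.4275285 ] [ 0.554  0.126  0.009  1.321 -0.004  0.03 ]
```

```bash
python3 - <<'E'
from plant import arm
from h import *
S=arm.capture("side");T=arm.capture("top");o=arm.observe()
q=proj(S,o["eef_pos"])[0].astype(int);print(q)
f=lambda i:cv2.resize(i,(400,400),interpolation=cv2.INTER_CUBIC)
cv2.imwrite("pics/c9.png",np.hstack([f(S["color"][q[1]-50:q[1]+90,q[0]-70:q[0]+70]),f(T["color"][220:360,100:240])]))
E
```

```text
[254 337]
```

View pics/c9.png

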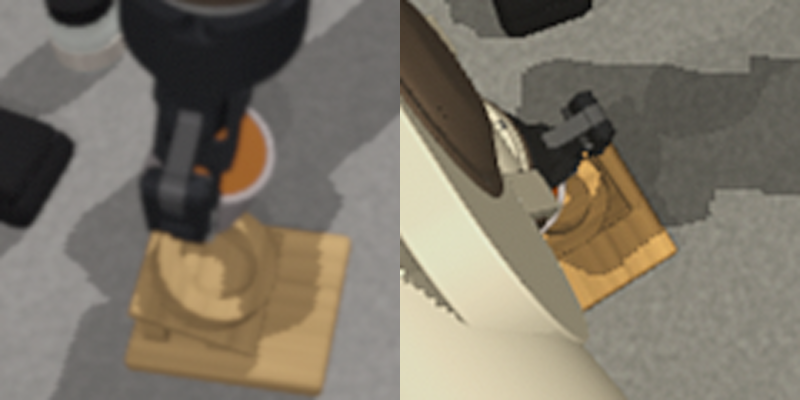

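```bash
cat >> h.py <<'E'
RG=rot([.066,-.258,.964,.017]); OFF=RG.inv().apply(np.array([.5318,.3272,.0659])-np.array([.5255,.3235,.0905]))
SEAT=np.array([.5407,-.0732,.078])
E
python3 - <<'E'
from plant import arm
from h import *
o=arm.observe();print(OFF)
r=pose(-90,.26,90);r1=pose(-130,.26,50)
t=SEAT+[0,0,.06]-r.apply(OFF);print("tcp above seat",t, "wrist",t-r.apply([0,0,.28]))
rows(o,[([.45,.2,.23],r1)]);rows(([.45,.2,.23],r1),[([.50,.05,.21],r),(t,r)])
E
```

```text
[-3.89369718e-03  9.06901015e-05  2.53647570e-02]
tcp above seat [ 0.54079069 -0.07044204  0.16351324] wrist [0.54079069 0.00154051 0.43410243]
travel [2.521, -1.391, -1.875] twist [0.245, 4.533, -4.018]
travel [1.497, -2.694, 0.812] twist [2.057, -0.0, -7.731]
travel [2.534, -4.868, 2.05] twist [2.057, -0.0, -7.731]
```

```bash
python3 -m creep '{"travel":[[0.3,-0.1,-0.6],[0.8,-0.4,-1.1],[1.4,-0.7,-1.5],[2.0,-1.0,-1.75],[2.52,-1.39,-1.87]],"twist":[[0.05,0.9,-0.8],[0.1,1.8,-1.6],[0.15,2.7,-2.4],[0.2,3.6,-3.2],[0.245,4.53,-4.02]],"jaw":[0.6,0.6,0.6,0.6,0.6]}'
python3 -m creep '{"travel":[[0.3,-0.54,0.1],[0.6,-1.08,0.25],[0.9,-1.6,0.4],[1.2,-2.2,0.6],[1.5,-2.7,0.81]],"twist":[[0.4,0,-1.55],[0.8,0,-3.1],[1.23,0,-4.64],[1.64,0,-6.2],[2.06,0,-7.73]],"jaw":[0.6,0.6,0.6,0.6,0.6]}'
python3 - <<'E'
from plant import arm
from h import *
o=arm.observe();print(o["eef_pos"],o["contact_force"],o["joints"].round(3))
r=pose(-90,.26,90)
t=SEAT+[0,0,.06]-r.apply(OFF);rows(o,[(t,r)])
S=arm.capture("side");T=arm.capture("top")
cv2.imwrite("pics/s10.png",S["color"])
cv2.imwrite("pics/t10.png",T["color"])
E
```

```text
t: 13.68
eef_pos: [0.4484, 0.1986, 0.2271]
tool_rot: [-0.121, -0.42, 0.898, -0.055]
contact_force: [1.7, -0.7, -2.6]
opening: 0.0508
t: 14.3
eef_pos: [0.4993, 0.048, 0.2062]
tool_rot: [0.094, 0.703, -0.699, 0.091]
contact_force: [-0.0, 0.3, -2.7]
opening: 0.0505
[0.49927208 0.04798484 0.20623367] [-0.01139556  0.26263394 -2.67707142] [ 0.227  0.007 -0.022  1.606 -0.255 -1.341]
travel [2.07, -0.823, 1.438] twist [0.036, -0.035, 0.064]
```

View pics/s10.png

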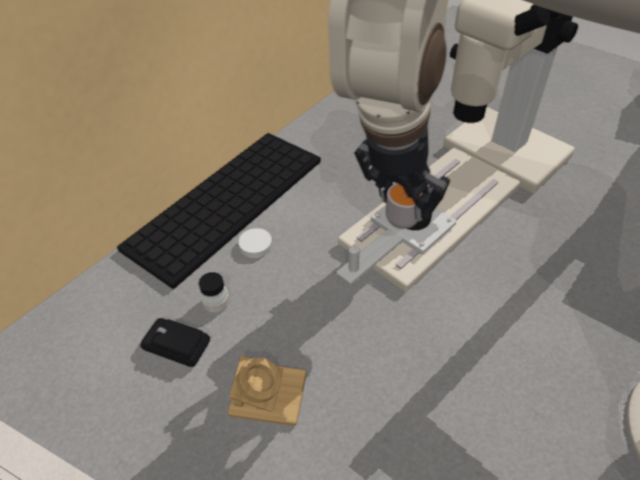

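View pics/t10.png

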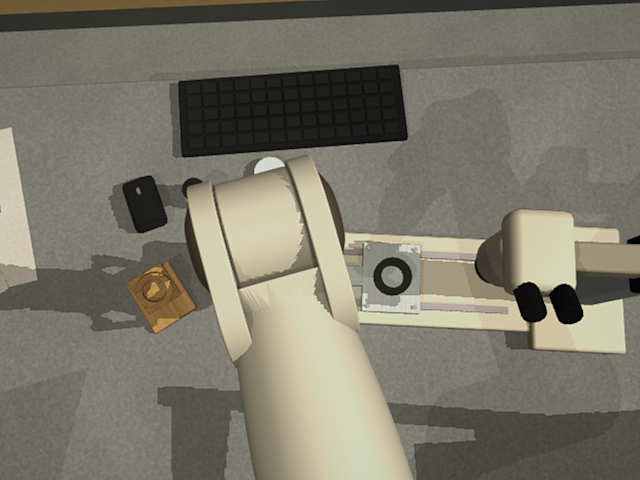

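The side view shows the pot held near upright at (404,203), with the wrist well to the +y side. Moving above the ring.

```bash
python3 -m creep '{"travel":[[0.4,-0.16,0.28],[0.8,-0.32,0.56],[1.25,-0.5,0.86],[1.7,-0.66,1.15],[2.07,-0.82,1.44]],"twist":[[0,0,0],[0,0,0],[0,0,0],[0,0,0],[0,0,0]],"jaw":[0.6,0.6,0.6,0.6,0.6]}'
python3 - <<'E'
from plant import arm
from h import *
import pickle
S=arm.capture("side");T=arm.capture("top");pickle.dump((S,T),open("p2.pkl","wb"))
o=arm.observe();print(o["eef_pos"],o["contact_force"],o["joints"].round(3))
q=rot(o["tool_rot"]);cc=o["eef_pos"]+q.apply(OFF);print("pot centre",cc,"SEAT",SEAT)
img=S["color"].copy();img=img[130:270,340:480]
k=5.7;b=cv2.resize(img,None,fx=4.2,fy=4.2,interpolation=cv2.INTER_CUBIC)
cv2.imwrite("pics/c11.png",b);cv2.imwrite("pics/t11.png",T["color"])
E
```

```text
t: 15.02
eef_pos: [0.54, -0.07, 0.1636]
tool_rot: [-0.094, -0.701, 0.701, -0.091]
contact_force: [0.3, 0.1, -2.3]
opening: 0.0507
[ 0.53961687 -0.07065946  0.16274231] [-0.38748108  0.80171884 -1.90117079] [-0.006  0.053 -0.057  1.465 -0.263 -1.574]
pot centre [ 0.53936912 -0.07348424  0.13723743] SEAT [ 0.5407 -0.0732  0.078 ]
```

View pics/c11.png

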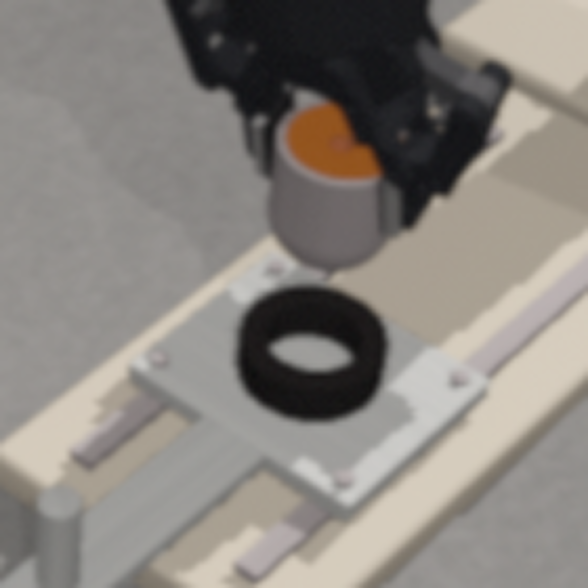

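View pics/t11.png

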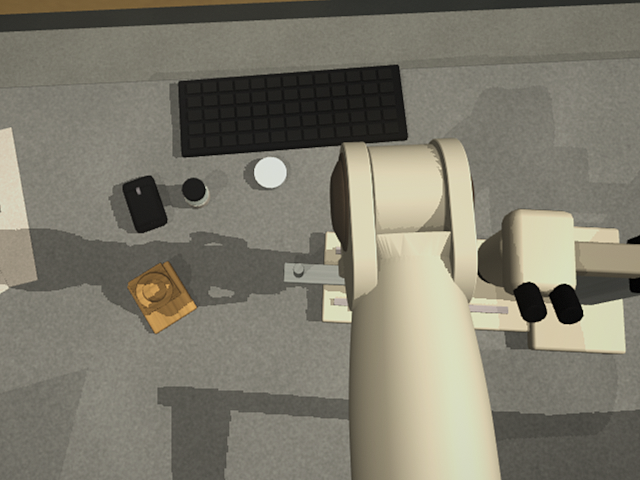

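```bash
cat >> h.py <<'E'
def potpts(c,a):
    a=np.asarray(a,float);a/=np.linalg.norm(a);g=np.random.default_rng(0).normal(size=(3000,3));g/=np.linalg.norm(g,axis=1)[:,None];g=g[g@a<0]
    return np.r_[cyl(*(np.asarray(c)+.034*a),.026,.034,a),np.asarray(c)+.026*g]
def draw(p,c,a,x,y,w,h,k,f,col=(0,255,0)):
    b=cv2.resize(p["color"][y:y+h,x:x+w],None,fx=k,fy=k,interpolation=cv2.INTER_CUBIC)
    for H in(hull(p,potpts(c,a))[:,0],proj(p,cyl(*(np.asarray(c)+.034*np.asarray(a)/np.linalg.norm(a)),.026,0,np.asarray(a,float))[:60])):
        cv2.polylines(b,[np.round((H-[x-.5,y-.5])*k).astype(int)],True,col,1,cv2.LINE_AA)
    cv2.imwrite(f,b)
E
python3 - <<'E'
from h import *
import pickle
S,T=pickle.load(open("p2.pkl","rb"))
cc=np.array([ 0.53936912,-0.07348424,0.13723743])
draw(S,cc,[0,0,1],380,140,80,70,8,"pics/d1.png")
E
```

```text
(no output)
```

View pics/d1.png

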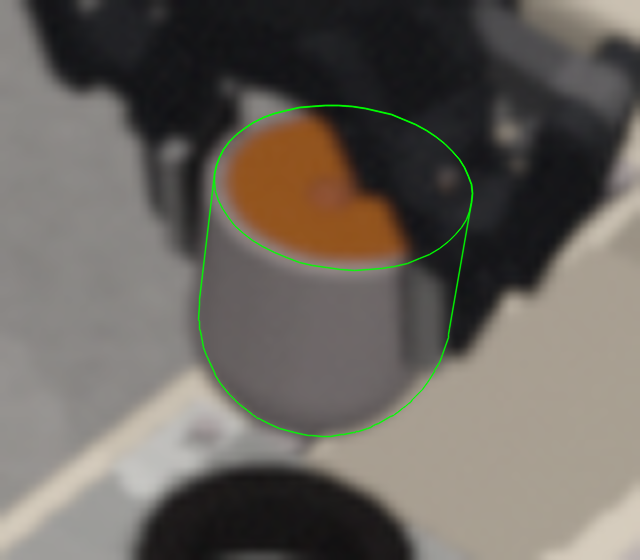

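The model outline for an upright pot matches the picture within a pixel, so the grip geometry holds. Now I'll check the ring against the cameras before lowering.

```bash
python3 - <<'E'
from h import *
import pickle
from scipy.optimize import minimize
S,T=pickle.load(open("p0.pkl","rb"));S2,T2=pickle.load(open("p2.pkl","rb"))
def hc(p,box,th):
    x,y,w,h=box;g=p["color"].max(2);m=np.zeros((480,640),np.uint8);m[y:y+h,x:x+w]=(g<th)[y:y+h,x:x+w]
    c=max(cv2.findContours(m,cv2.RETR_EXTERNAL,cv2.CHAIN_APPROX_NONE)[0],key=cv2.contourArea);return cv2.convexHull(c)[:,0].astype(float)
for n,p,c in(("S",S,hc(S,(392,193,46,42),75)),("S2",S2,hc(S2,(392,197,46,42),75)),("T",T,hc(T,(368,250,48,50),75))):
  for z in(.054,.06,.066):
    f=lambda v:np.mean([(abs(cv2.pointPolygonTest(hull(p,cyl(v[0],v[1],z,.032,.022)),tuple(map(float,q)),True)-.5))**2 for q in c])
    o=minimize(f,[.54,-.073],method="Nelder-Mead",options=dict(xatol=1e-5));print(n,z,o.x.round(4),round(o.fun,3))
E
```

```text
S 0.054 [ 0.5462 -0.0824] 0.287
S 0.06 [ 0.5435 -0.077 ] 0.464
S 0.066 [ 0.5409 -0.0715] 0.692
S2 0.054 [ 0.5462 -0.0822] 0.358
S2 0.06 [ 0.5435 -0.0767] 0.554
S2 0.066 [ 0.5409 -0.0713] 0.8
T 0.054 [ 0.5412 -0.0749] 0.031
T 0.06 [ 0.5404 -0.0739] 0.069
T 0.066 [ 0.5396 -0.0729] 0.132
```

```bash
python3 - <<'E'
from plant import arm
from h import *
o=arm.observe();q=rot(o["tool_rot"]);r=pose(-90,.26,90)
for z in(.0895,.085,.08,.075,.071):
  t=np.array([.5409,-.0739,z])-r.apply(OFF);rows(o,[(t,r)])
E
```

```text
travel [-0.239, -0.033, 0.924] twist [0.074, -0.03, -0.018]
travel [-0.262, -0.034, 1.011] twist [0.074, -0.03, -0.018]
travel [-0.288, -0.034, 1.108] twist [0.074, -0.03, -0.018]
travel [-0.314, -0.035, 1.204] twist [0.074, -0.03, -0.018]
travel [-0.335, -0.035, 1.281] twist [0.074, -0.03, -0.018]
```

```bash
python3 -m creep '{"travel":[[-0.05,-0.01,0.2],[-0.1,-0.02,0.45],[-0.17,-0.03,0.7],[-0.22,-0.034,0.88],[-0.262,-0.034,1.01]],"twist":[[0.07,-0.03,0],[0.07,-0.03,-0.02],[0.07,-0.03,-0.02],[0.07,-0.03,-0.02],[0.07,-0.03,-0.02]],"jaw":[0.6,0.6,0.6,0.6,0.6]}'
python3 - <<'E'
from plant import arm
from h import *
o=arm.observe();q=rot(o["tool_rot"]);print(o["eef_pos"]+q.apply(OFF),o["contact_force"].round(2),o["moment"].round(3))
S=arm.capture("side");draw(S,o["eef_pos"]+q.apply(OFF),[0,0,1],370,150,90,80,8,"pics/d2.png")
E
```

```text
t: 15.75
eef_pos: [0.5411, -0.07, 0.1115]
tool_rot: [0.091, 0.702, -0.7, 0.092]
contact_force: [0.4, -0.4, -1.9]
opening: 0.0509
[ 0.54105253 -0.07276505  0.08601735] [ 0.36 -0.4  -1.94] [ 0.28  -0.    -0.039]
```

View pics/d2.png

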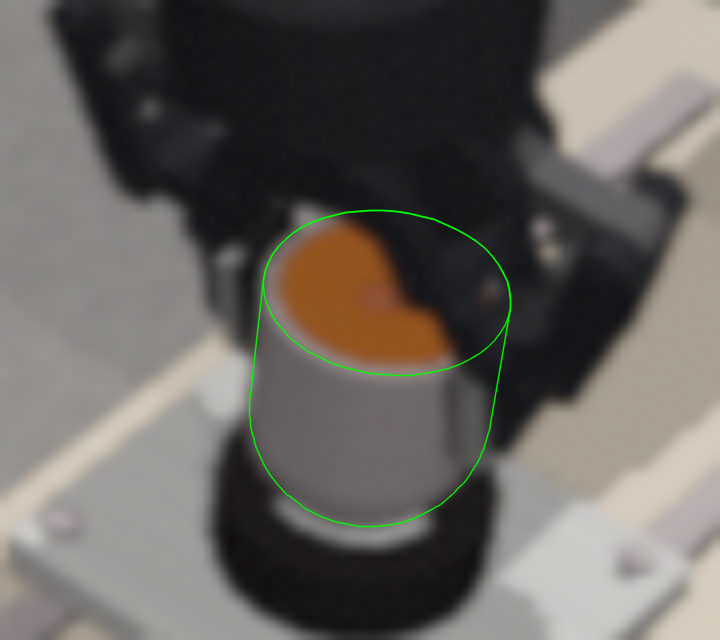

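```bash
python3 -m creep '{"travel":[[-0.01,0,0.03],[-0.02,0,0.06],[-0.025,0,0.09],[-0.03,0,0.12],[-0.03,0,0.12]],"twist":[[0,0,0],[0,0,0],[0,0,0],[0,0,0],[0,0,0]],"jaw":[0.6,0.6,0.6,0.6,0.6]}'
python3 - <<'E'
from plant import arm
from h import *
o=arm.observe();q=rot(o["tool_rot"]);print(o["eef_pos"]+q.apply(OFF),o["contact_force"].round(2),o["moment"].round(3))
E
```

```text
t: 16.42
eef_pos: [0.5415, -0.0705, 0.107]
tool_rot: [0.091, 0.702, -0.7, 0.093]
contact_force: [-1.7, -0.3, 4.4]
opening: 0.0509
[ 0.5414943  -0.07325056  0.08145304] [-1.74 -0.29  4.36] [-0.01   0.394 -0.079]
```

```bash
python3 -m creep '{"travel":[[0,0.01,0],[0,0.02,0],[0,0.02,0],[0,0.02,0],[0,0.02,0]],"twist":[[0,0,0],[0,0,0],[0,0,0],[0,0,0],[0,0,0]],"jaw":[0.6,0.6,0.6,0.6,0.6]}'
python3 - <<'E'
from plant import arm
from h import *
o=arm.observe();q=rot(o["tool_rot"]);print(o["eef_pos"]+q.apply(OFF),o["contact_force"].round(2),o["moment"].round(3))
S=arm.capture("side");T=arm.capture("top");draw(S,o["eef_pos"]+q.apply(OFF),[0,0,1],370,150,90,80,8,"pics/d3.png")
E
```

```text
t: 17.05
eef_pos: [0.5407, -0.0705, 0.1064]
tool_rot: [0.091, 0.702, -0.7, 0.093]
contact_force: [2.6, -3.4, 4.9]
opening: 0.0507
[ 0.54068131 -0.07322589  0.0809362 ] [ 2.57 -3.36  4.9 ] [-0.555 -0.626  0.044]
```

View pics/d3.png

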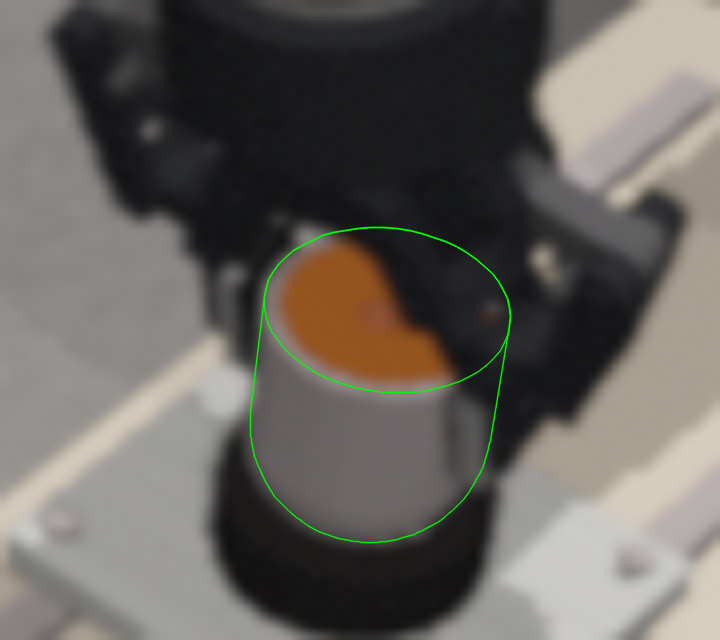

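```bash
python3 -m creep '{"travel":[[0.01,-0.005,-0.01],[0.015,-0.008,-0.015],[0.015,-0.008,-0.015],[0.015,-0.008,-0.015],[0.015,-0.008,-0.015]],"twist":[[0,0,0],[0,0,0],[0,0,0],[0,0,0],[0,0,0]],"jaw":[0.6,0.6,0.6,0.6,0.6]}'
python3 - <<'E'
from plant import arm
from h import *
o=arm.observe();q=rot(o["tool_rot"]);print(o["eef_pos"]+q.apply(OFF),o["contact_force"].round(2),o["moment"].round(3))
E
```

```text
t: 17.77
eef_pos: [0.5404, -0.0707, 0.1067]
tool_rot: [0.091, 0.702, -0.7, 0.092]
contact_force: [1.7, -1.0, -0.9]
opening: 0.051
[ 0.54038618 -0.07348484  0.08120352] [ 1.67 -1.   -0.86] [ 0.179 -0.342  0.1  ]
```

```bash
python3 -m creep '{"travel":[[0,-0.005,0.005],[0,-0.005,0.008],[0,-0.005,0.008],[0,-0.005,0.008],[0,-0.005,0.008]],"twist":[[0,0,0],[0,0,0],[0,0,0],[0,0,0],[0,0,0]],"jaw":[0.6,0.45,0.3,0.1,-0.1]}' 20
python3 -m creep '{"travel":[[0,0,0],[0,0,0],[0,0,0],[0,0,0],[0,0,0]],"twist":[[0,0,0],[0,0,0],[0,0,0],[0,0,0],[0,0,0]],"jaw":[-0.3,-0.6,-0.9,-1,-1]}' 40
python3 - <<'E'
from plant import arm
from h import *
o=arm.observe();q=rot(o["tool_rot"]);print(o["eef_pos"]+q.apply(OFF),o["contact_force"].round(2))
S=arm.capture("side");draw(S,[.5406,-.0735,.081],[0,0,1],370,150,90,80,8,"pics/d4.png")
E
```

```text
t: 18.4
eef_pos: [0.5408, -0.0709, 0.1065]
tool_rot: [0.091, 0.702, -0.7, 0.092]
contact_force: [-0.9, 0.1, 0.2]
opening: 0.0513
t: 19.02
eef_pos: [0.541, -0.0709, 0.1067]
tool_rot: [0.091, 0.702, -0.7, 0.092]
contact_force: [-0.7, -0.7, -0.7]
opening: 0.0851
[ 0.5409307  -0.07371059  0.08118458] [-0.7  -0.72 -0.7 ]
```

View pics/d4.png

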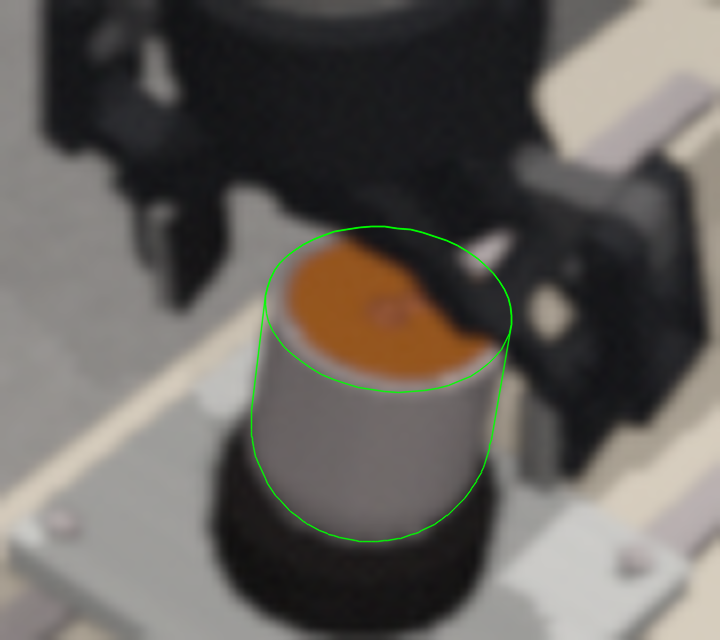

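Released. I'll withdraw along the tool axis, then measure how level the pot is.

```bash
python3 -m creep '{"travel":[[0,0,-0.2],[0,0,-0.6],[0,0,-1.1],[0,0,-1.8],[0,0,-2.6]],"twist":[[0,0,0],[0,0,0],[0,0,0],[0,0,0],[0,0,0]],"jaw":[-1,-1,-1,-1,-1]}'
python3 - <<'E'
from plant import arm
from h import *
o=arm.observe();print(o["eef_pos"],o["joints"].round(3))
rows(o,[([.46,.16,.26],pose(-90,0,90))])
E
```

```text
t: 19.7
eef_pos: [0.5404, -0.0372, 0.2338]
tool_rot: [0.091, 0.702, -0.7, 0.092]
contact_force: [0.8, -1.1, 0.6]
opening: 0.0858
[ 0.54040585 -0.03715646  0.23377282] [ 0.055  0.059  0.086  1.61  -0.26  -1.517]
travel [-3.679, 1.595, -1.525] twist [-0.022, -2.983, 0.033]
```

```bash
python3 -m creep '{"travel":[[-0.73,0.32,-0.3],[-1.46,0.64,-0.6],[-2.2,0.96,-0.9],[-2.9,1.28,-1.2],[-3.68,1.6,-1.52]],"twist":[[0,-0.6,0],[0,-1.2,0],[0,-1.8,0],[0,-2.4,0],[0,-2.98,0]],"jaw":[-1,-1,-1,-1,-1]}'
python3 - <<'E'
from plant import arm
from h import *
import pickle
S=arm.capture("side");T=arm.capture("top");pickle.dump((S,T),open("p3.pkl","wb"))
print(arm.observe()["joints"].round(3))
draw(S,[.5406,-.0735,.081],[0,0,1],370,150,90,80,8,"pics/d5.png")
draw(T,[.5406,-.0735,.081],[0,0,1],350,230,90,80,8,"pics/d6.png");cv2.imwrite("pics/t12.png",T["color"])
E
```

```text
t: 20.32
eef_pos: [0.4593, 0.1608, 0.2593]
tool_rot: [-0.001, 0.708, -0.706, 0.0]
contact_force: [1.2, 0.3, -0.3]
opening: 0.0855
[ 3.390e-01 -6.600e-02  2.800e-02  1.662e+00  1.000e-03 -1.238e+00]
```

View pics/d5.png

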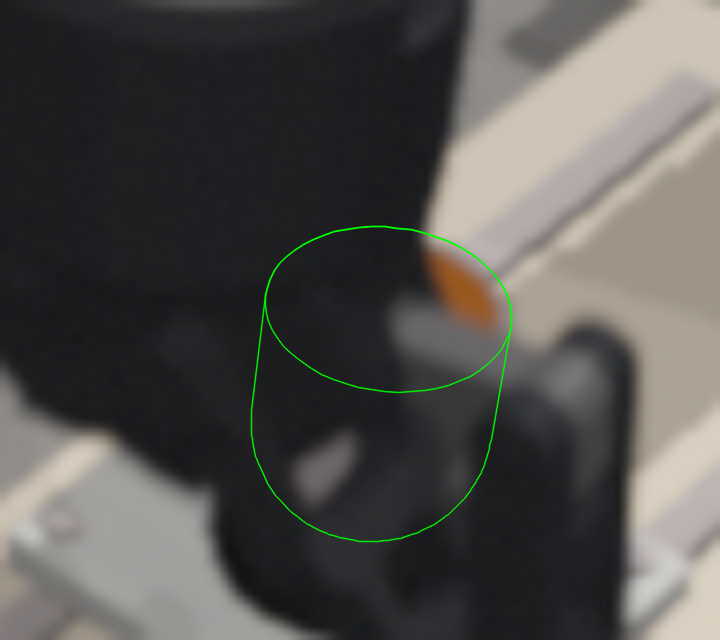

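View pics/d6.png

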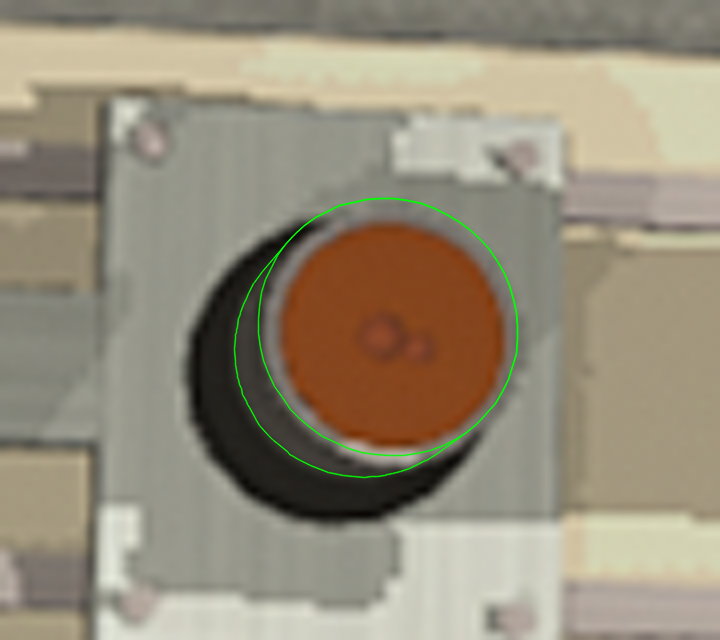

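```bash
python3 -m creep '{"travel":[[-0.6,0.2,-0.1],[-1.2,0.4,-0.2],[-1.8,0.6,-0.2],[-2.4,0.8,-0.2],[-3.0,1.0,-0.2]],"twist":[[0,0,0],[0,0,0],[0,0,0],[0,0,0],[0,0,0]],"jaw":[-1,-1,-1,-1,-1]}'
python3 - <<'E'
from plant import arm
from h import *
import pickle
S=arm.capture("side");T=arm.capture("top");pickle.dump((S,T),open("p3.pkl","wb"))
draw(S,[.5406,-.0735,.081],[0,0,1],370,150,90,80,8,"pics/d7.png")
E
```

```text
t: 21.05
eef_pos: [0.4094, 0.31, 0.2686]
tool_rot: [-0.001, 0.708, -0.706, 0.001]
contact_force: [1.0, 0.3, -0.0]
opening: 0.0855
```

View pics/d7.png

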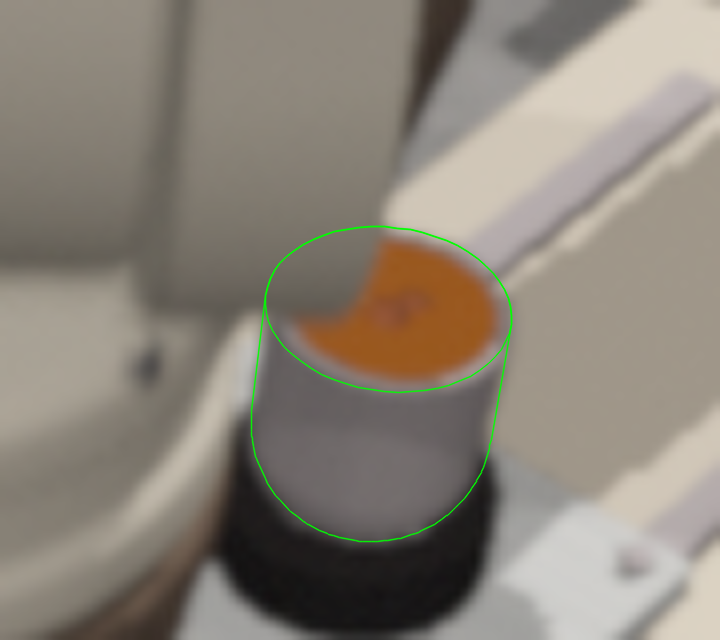

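```bash
python3 -m creep '{"travel":[[1.0,0.4,0],[2.0,0.8,0],[3.0,1.1,0],[4.0,1.5,0],[5.0,1.8,0]],"twist":[[0,0,0],[0,0,0],[0,0,0],[0,0,0],[0,0,0]],"jaw":[-1,-1,-0.5,0,1]}'
python3 - <<'E'
from plant import arm
from h import *
import pickle
from scipy.optimize import minimize
S=arm.capture("side");T=arm.capture("top");pickle.dump((S,T),open("p3.pkl","wb"))
draw(S,[.5406,-.0735,.081],[0,0,1],370,150,90,80,8,"pics/d8.png")
cv2.imwrite("pics/s13.png",S["color"])
def orange(p,box):
    x,y,w,h=box;hsv=cv2.cvtColor(p["color"],cv2.COLOR_BGR2HSV);m=np.zeros((480,640),np.uint8)
    m[y:y+h,x:x+w]=((hsv[...,0]<18)&(hsv[...,1]>140))[y:y+h,x:x+w]
    c=max(cv2.findContours(m,0,1)[0],key=cv2.contourArea);return cv2.fitEllipse(c)
print(orange(S,(395,170,50,40)),orange(T,(370,250,50,50)))
c=np.array([.5406,-.0735,.081])
def discc(p,c):return cv2.fitEllipse(proj(p,cyl(*(c+[0,0,.034]),.0225,0)[:60]).astype(np.float32))
print(discc(S,c),discc(T,c))
E
```

```text
t: 21.78
eef_pos: [0.3193, 0.0572, 0.2685]
tool_rot: [-0.001, 0.708, -0.706, 0.001]
contact_force: [2.0, -0.4, -0.2]
opening: 0.0328
((418.46875, 188.11785888671875), (15.355052947998047, 24.477611541748047), 101.2232894897461) ((398.55743408203125, 271.58197021484375), (26.409748077392578, 27.25157928466797), 133.63157653808594)
((417.9688720703125, 188.0693817138672), (17.7293758392334, 26.74469566345215), 96.64310455322266) ((397.9483947753906, 270.3039855957031), (27.49165916442871, 28.4620418548584), 127.30220794677734)
```

View pics/d8.png

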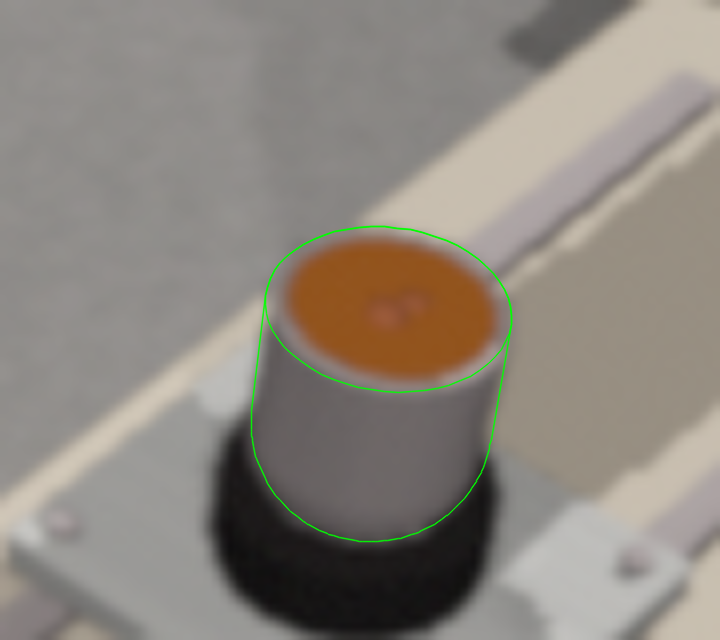

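View pics/s13.png

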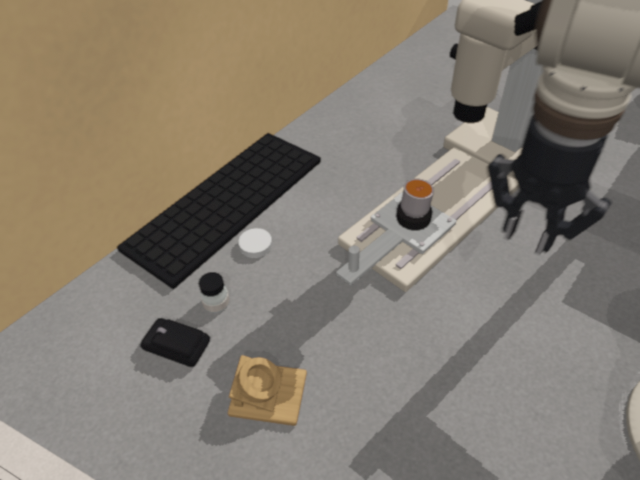

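```bash
cat >> h.py <<'E'
from scipy.optimize import least_squares
def ocont(p,box,k=8):
    x,y,w,h=box;c=p["color"][y:y+h,x:x+w].astype(np.float32)
    s=c[...,2]-c[...,0]               # red minus blue
    s=cv2.resize(s,None,fx=k,fy=k,interpolation=cv2.INTER_CUBIC)
    th=.5*np.percentile(s[s>s.max()*.6],50)
    m=(s>th).astype(np.uint8);cc=max(cv2.findContours(m,0,1)[0],key=cv2.contourArea)
    return cv2.convexHull(cc)[:,0]/k+[x-.5+.5/k,y-.5+.5/k]
def axfit(items,c0,free_r=.0235):
    """items: [(p,contour)]; unknown: tilt vec(2), disc centre per camera (2D at fixed height), radius"""
    n=len(items)
    def f(v):
        a=np.array([v[0],v[1],1.]);a/=np.linalg.norm(a);out=[]
        for i,(p,q) in enumerate(items):
            cen=c0+.034*a+np.array([v[3+2*i],v[4+2*i],0])*.01
            H=proj(p,cyl(*cen,v[2]*.01,0,a)[:60]).astype(np.float32).reshape(-1,1,2)
            out+=[cv2.pointPolygonTest(H,tuple(map(float,u)),True) for u in q]
        return out
    return f
def runfit(items,c0,a0=(0,0)):
    v0=np.r_[a0,2.35,np.zeros(2*len(items))]
    o=least_squares(axfit(items,c0),v0,diff_step=1e-3);J=o.jac;cov=np.linalg.inv(J.T@J)*np.mean(o.fun**2)
    return o.x,np.sqrt(np.diag(cov)),np.sqrt(np.mean(o.fun**2))
E
python3 - <<'E'
from h import *
import pickle
S0,T0=pickle.load(open("p0.pkl","rb"));S,T=pickle.load(open("p3.pkl","rb"))
a=pose(-150,.42,-150).apply([0,0,-1]);print("p0 expected",a[:2]/a[2])
c0=np.array([.5318,.3272,.0659]);b=[(S0,ocont(S0,(240,335,60,55))),(T0,ocont(T0,(125,270,55,55)))]
for it in(b,b[:1],b[1:]): print([x.round(3) for x in runfit(it,c0,a[:2]/a[2]*.9)])
c=np.array([.5406,-.0735,.081]);b=[(S,ocont(S,(395,165,50,45))),(T,ocont(T,(370,245,55,55)))]
for it in(b,b[:1],b[1:]): print([x.round(3) for x in runfit(it,c)])
E
```

```text
p0 expected [-0.38674317 -0.22328627]Traceback (most recent call last):
  File "<stdin>", line 6, in <module>
  File "h.py", line 65, in runfit
    o=least_squares(axfit(items,c0),v0,diff_step=1e-3);J=o.jac;cov=np.linalg.inv(J.T@J)*np.mean(o.fun**2)
                                                                   ~~~~~~~~~~~~~^^^^^^^
    ainv = _umath_linalg.inv(a, signature=signature)
    raise LinAlgError("Singular matrix")
numpy.linalg.LinAlgError: Singular matrix
```

```bash
cat >> h.py <<'E'
def runfit(items,c0,a0=(0,0)):
    g=axfit(items,c0);f=lambda w:g(w-1)
    v0=np.r_[a0,2.35,np.zeros(2*len(items))]+1
    o=least_squares(f,v0,diff_step=3e-3);J=o.jac;cov=np.linalg.pinv(J.T@J)*np.mean(o.fun**2)
    return o.x-1,np.sqrt(np.diag(cov)),np.sqrt(np.mean(o.fun**2))
E
python3 - <<'E'
from h import *
import pickle
S0,T0=pickle.load(open("p0.pkl","rb"));S,T=pickle.load(open("p3.pkl","rb"))
a=pose(-150,.42,-150).apply([0,0,-1]);print("p0 expected",a[:2]/a[2])
c0=np.array([.5318,.3272,.0659]);b=[(S0,ocont(S0,(240,335,60,55))),(T0,ocont(T0,(125,270,55,55)))]
for it in(b,b[:1],b[1:]): print([x.round(3) for x in runfit(it,c0,a[:2]/a[2]*.9)])
c=np.array([.5406,-.0735,.081]);b=[(S,ocont(S,(395,165,50,45))),(T,ocont(T,(370,245,55,55)))]
for it in(b,b[:1],b[1:]): print([x.round(3) for x in runfit(it,c)])
E
```

```text
p0 expected [-0.38674317 -0.22328627]
[array([ 0.437, -0.933,  5.246, -2.783,  0.591, -1.592,  0.934]), array([0.049, 0.059, 0.233, 0.537, 0.344, 0.298, 0.257]), np.float64(3.823)]
[array([-0.389, -0.223,  2.225,  0.059, -0.019]), array([0.002, 0.002, 0.001, 0.006, 0.005]), np.float64(0.042)]
[array([-0.714,  0.34 ,  5.389,  1.076, -2.271]), array([0.135, 0.101, 0.199, 0.249, 0.223]), np.float64(2.112)]
[array([-0.029, -0.058,  2.266,  0.019,  0.158, -0.111,  0.109]), array([0.005, 0.005, 0.004, 0.019, 0.017, 0.019, 0.017]), np.float64(0.18)]
[array([-0.04 , -0.035,  2.209,  0.052,  0.084]), array([0.002, 0.002, 0.003, 0.008, 0.008]), np.float64(0.068)]
[array([-0.039, -0.028,  2.278, -0.079,  0.016]), array([0.008, 0.009, 0.003, 0.027, 0.029]), np.float64(0.065)]
```

The fit of the top disc is reliable: it recovers the known starting lean to 0.002. It shows the pot now leaning about 3° towards -x and -y. I'll regrasp, correct the lean about the ball centre, and release with the lateral force nulled.

```bash
python3 - <<'E'
from plant import arm
from h import *
o=arm.observe()
rr=rot([.091,.702,-.7,.092]);print("tool back at release",rr.apply([0,0,-1]).round(4))
r=pose(-90,.26,90);b=r.apply([0,0,-1]);t=np.array([.5408,-.0709,.1067])
rows(o,[(t+.13*b,r)]);rows((t+.13*b,r),[(t,r)])
E
```

```text
tool back at release [-0.0018  0.2567  0.9665]
travel [1.846, -4.436, 0.754] twist [-0.037, 2.963, -0.028]
travel [0.0, 0.0, 2.6] twist [0.0, 0.0, 0.0]
```

```bash
python3 -m creep '{"travel":[[0.3,-0.9,0],[0.7,-1.8,0.1],[1.1,-2.7,0.3],[1.5,-3.6,0.55],[1.85,-4.44,0.754]],"twist":[[0,0.6,0],[0,1.2,0],[0,1.8,0],[-0.03,2.4,0],[-0.037,2.963,-0.028]],"jaw":[-1,-1,-1,-1,-1]}'
python3 - <<'E'
from plant import arm
from h import *
o=arm.observe()
r=pose(-90,.26,90);b=r.apply([0,0,-1]);t=np.array([.5408,-.0709,.1067])
print(o["opening"]);rows(o,[(t,r)])
E
```

```text
t: 22.5
eef_pos: [0.5442, -0.0337, 0.2302]
tool_rot: [0.093, 0.703, -0.699, 0.091]
contact_force: [-0.0, -0.0, 0.9]
opening: 0.0854
0.08544506498288618
travel [0.08, 0.067, 2.579] twist [0.011, -0.011, 0.061]
```

```bash
python3 -m creep '{"travel":[[0.05,0.05,0.6],[0.08,0.067,1.2],[0.08,0.067,1.8],[0.08,0.067,2.3],[0.08,0.067,2.58]],"twist":[[0,0,0],[0,0,0.03],[0.01,-0.01,0.06],[0.01,-0.01,0.06],[0.01,-0.01,0.06]],"jaw":[-1,-1,-1,-1,-1]}'
python3 - <<'E'
from plant import arm
from h import *
o=arm.observe()
r=pose(-90,.26,90);b=r.apply([0,0,-1]);t=np.array([.5408,-.0709,.1067])
print(o["opening"],o["contact_force"]);rows(o,[(t,r)])
E
```

```text
t: 23.12
eef_pos: [0.5389, -0.07, 0.1059]
tool_rot: [0.091, 0.701, -0.701, 0.091]
contact_force: [0.0, -0.2, 0.6]
opening: 0.0852
0.0852461712931045 [ 0.0369127  -0.16255132  0.64176219]
travel [0.021, -0.038, -0.011] twist [0.013, 0.021, 0.004]
```

```bash
python3 -m creep '{"travel":[[0.02,-0.03,0],[0.02,-0.03,0],[0.02,-0.03,0],[0.02,-0.03,0],[0.02,-0.03,0]],"twist":[[0,0,0],[0,0,0],[0,0,0],[0,0,0],[0,0,0]],"jaw":[-0.5,-0.1,0.1,0.3,0.6]}' 25
python3 - <<'E'
from plant import arm
from h import *
o=arm.observe();print(o["eef_pos"],o["contact_force"].round(2),o["moment"].round(3),rot(o["tool_rot"]).apply([0,0,-1]).round(4))
E
```

```text
t: 23.75
eef_pos: [0.5411, -0.0704, 0.1083]
tool_rot: [0.09, 0.701, -0.701, 0.092]
contact_force: [-1.0, -0.0, 6.9]
opening: 0.0511
[ 0.5411496  -0.07042051  0.10826896] [-1.   -0.02  6.91] [ 0.079  0.308 -0.082] [-0.0018  0.2553  0.9669]
```

```bash
cat >> h.py <<'E'
def visfit(p,box,c0,r=.0222,k=8,gap=None):
    """partial disc: use contour points whose outside neighbour is bright rim/steel, not dark gripper"""
    x,y,w,h=box;c=p["color"][y:y+h,x:x+w].astype(np.float32);s=cv2.resize(c[...,2]-c[...,0],None,fx=k,fy=k,interpolation=cv2.INTER_CUBIC)
    g=cv2.resize(c.mean(2),None,fx=k,fy=k,interpolation=cv2.INTER_CUBIC)
    th=.5*np.percentile(s[s>s.max()*.6],50);m=(s>th).astype(np.uint8)
    q=max(cv2.findContours(m,0,1)[0],key=cv2.contourArea)[:,0].astype(float);cen=q.mean(0)
    d=q-cen;d/=np.linalg.norm(d,axis=1)[:,None];o=np.round(q+d*1.5*k).astype(int)
    ok=(o[:,0]>=0)&(o[:,1]>=0)&(o[:,0]<g.shape[1])&(o[:,1]<g.shape[0]);q,o=q[ok],o[ok]
    q=q[g[o[:,1],o[:,0]]>95]
    q=q[::3]/k+[x-.5+.5/k,y-.5+.5/k]
    def f(w):
        v=w-1;a=np.array([v[0],v[1],1.]);a/=np.linalg.norm(a);cen=c0+.034*a+np.array([v[2],v[3],0])*.01
        H=proj(p,cyl(*cen,r,0,a)[:60]).astype(np.float32).reshape(-1,1,2)
        return [cv2.pointPolygonTest(H,tuple(map(float,u)),True) for u in q]
    o=least_squares(f,np.ones(4),diff_step=3e-3,loss="soft_l1",f_scale=.1);C=np.linalg.pinv(o.jac.T@o.jac)*np.mean(np.square(f(o.x)))
    return o.x-1,np.sqrt(np.diag(C)),np.sqrt(np.mean(np.square(f(o.x)))),len(q),q
E
python3 - <<'E'
from plant import arm
from h import *
import pickle
c=np.array([.5406,-.0735,.081])
S3,_=pickle.load(open("p3.pkl","rb"));S2,_=pickle.load(open("p2.pkl","rb"))
r=visfit(S3,(395,165,50,45),c);print("p3",[np.round(x,3) for x in r[:4]])
r=visfit(S2,(398,145,50,45),np.array([.5394,-.0735,.1372]));print("p2",[np.round(x,3) for x in r[:4]])
S=arm.capture("side");pickle.dump(S,open("p4.pkl","wb"))
r=visfit(S,(395,165,50,45),c);print("now",[np.round(x,3) for x in r[:4]])
b=cv2.resize(S["color"][150:230,370:460],None,fx=8,fy=8,interpolation=cv2.INTER_CUBIC)
for u in r[4]: cv2.circle(b,tuple(((u-[369.5,149.5])*8).astype(int)),1,(0,255,0),-1)
cv2.imwrite("pics/e1.png",b)
E
```

```text
p3 [array([-0.035, -0.052,  0.034,  0.135]), array([0.003, 0.002, 0.009, 0.006]), np.float64(0.109), np.int64(168)]
p2 [array([-0.023, -0.003,  0.125,  0.16 ]), array([0.002, 0.003, 0.008, 0.016]), np.float64(0.065), np.int64(89)]
now [array([-0.02 , -0.045,  0.073,  0.088]), array([0.002, 0.003, 0.007, 0.014]), np.float64(0.055), np.int64(83)]
```

View pics/e1.png

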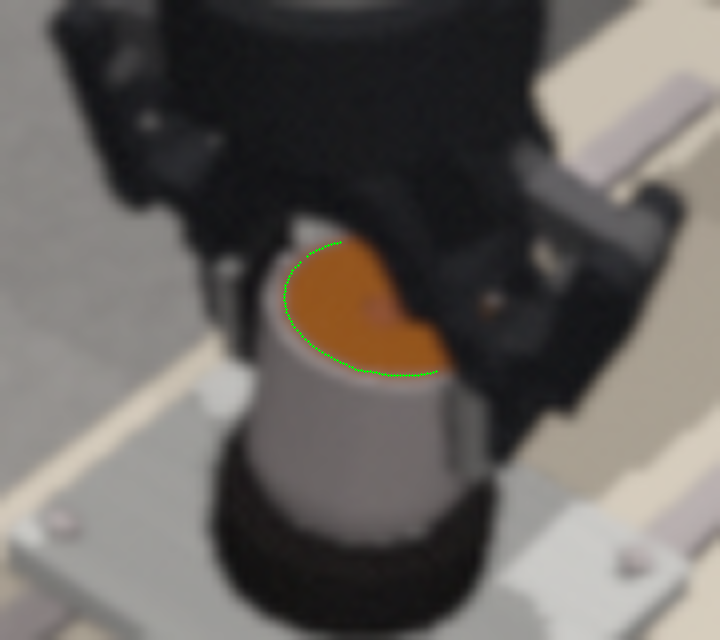

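```bash
python3 -m creep '{"travel":[[-0.005,-0.005,-0.01],[-0.01,-0.01,-0.02],[-0.015,-0.015,-0.025],[-0.015,-0.015,-0.025],[-0.015,-0.015,-0.025]],"twist":[[-0.1,0.15,0],[-0.22,0.3,0],[-0.34,0.46,0],[-0.34,0.46,0],[-0.34,0.46,0]],"jaw":[0.6,0.6,0.6,0.6,0.6]}'
python3 - <<'E'
from plant import arm
from h import *
o=arm.observe();print(o["eef_pos"],o["contact_force"].round(2),o["moment"].round(3),rot(o["tool_rot"]).apply([0,0,-1]).round(4))
c=np.array([.5406,-.0735,.081])
S=arm.capture("side");r=visfit(S,(395,165,50,45),c);print("now",[np.round(x,3) for x in r[:4]])
E
```

```text
t: 24.42
eef_pos: [0.5417, -0.0693, 0.1082]
tool_rot: [-0.115, -0.698, 0.7, -0.095]
contact_force: [3.3, 1.3, 0.1]
opening: 0.0518
[ 0.54172497 -0.06930765  0.10821995] [3.31 1.29 0.1 ] [ 0.586 -0.597  0.13 ] [0.029  0.2933 0.9556]
now [array([ 0.002, -0.022,  0.06 ,  0.146]), array([0.003, 0.006, 0.011, 0.031]), np.float64(0.084), np.int64(77)]
```

```bash
python3 -m creep '{"travel":[[-0.003,-0.012,0],[-0.003,-0.012,0],[-0.003,-0.012,0],[-0.003,-0.012,0],[-0.003,-0.012,0]],"twist":[[0,0,0],[0,0,0],[0,0,0],[0,0,0],[0,0,0]],"jaw":[0.6,0.6,0.6,0.6,0.6]}'
python3 - <<'E'
from plant import arm
from h import *
o=arm.observe();print(o["eef_pos"],o["contact_force"].round(2),o["moment"].round(3),rot(o["tool_rot"]).apply([0,0,-1]).round(4))
c=np.array([.5406,-.0735,.081])
S=arm.capture("side");r=visfit(S,(395,165,50,45),c);print("now",[np.round(x,3) for x in r[:4]])
E
```

```text
t: 25.1
eef_pos: [0.5419, -0.0693, 0.1082]
tool_rot: [-0.115, -0.698, 0.7, -0.095]
contact_force: [-0.9, 1.2, 2.6]
opening: 0.0512
[ 0.54190333 -0.06931834  0.10819191] [-0.93  1.24  2.6 ] [ 0.519  0.203 -0.064] [0.0298 0.2936 0.9555]
now [array([ 0.015, -0.015,  0.038,  0.111]), array([0.003, 0.006, 0.011, 0.032]), np.float64(0.082), np.int64(78)]
```

```bash
python3 -m creep '{"travel":[[0,0.002,0],[0,0.002,0],[0,0.002,0],[0,0.002,0],[0,0.002,0]],"twist":[[0,0,0],[0,0,0],[0,0,0],[0,0,0],[0,0,0]],"jaw":[0.5,0.4,0.3,0.1,-0.1]}' 20
python3 -m creep '{"travel":[[0,0,0],[0,0,0],[0,0,0],[0,0,-0.2],[0,0,-0.6]],"twist":[[0,0,0],[0,0,0],[0,0,0],[0,0,0],[0,0,0]],"jaw":[-0.5,-0.8,-1,-1,-1]}' 
python3 -m creep '{"travel":[[-0.1,0.1,-0.6],[-0.3,0.5,-1.2],[-0.4,1.4,-1.7],[-0.5,2.3,-2],[-0.6,3.2,-2]],"twist":[[0,0,0],[0,0,0],[0,0,0],[0,0,0],[0,0,0]],"jaw":[-1,-1,-1,-1,-1]}' 
python3 - <<'E'
from plant import arm
from h import *
import pickle
S=arm.capture("side");T=arm.capture("top");pickle.dump((S,T),open("p5.pkl","wb"));o=arm.observe()
print(o["eef_pos"],o["joints"].round(2))
c=np.array([.5406,-.0735,.081]);b=[(S,ocont(S,(395,165,50,45))),(T,ocont(T,(370,245,55,55)))]
for it in(b,b[:1],b[1:]): print([x.round(3) for x in runfit(it,c)])
draw(S,[.5406,-.0735,.081],[0,0,1],370,150,90,80,8,"pics/d9.png")
E
```

```text
t: 25.78
eef_pos: [0.5419, -0.0693, 0.1082]
tool_rot: [-0.115, -0.698, 0.7, -0.095]
contact_force: [-2.0, 1.5, 1.6]
opening: 0.0511
t: 26.4
eef_pos: [0.5425, -0.0604, 0.1372]
tool_rot: [-0.116, -0.698, 0.7, -0.094]
contact_force: [0.6, 0.6, 1.2]
opening: 0.0854
t: 27.02
eef_pos: [0.3849, -0.0008, 0.23]
tool_rot: [-0.114, -0.698, 0.7, -0.095]
contact_force: [-0.7, 0.3, 0.4]
opening: 0.0854
[ 0.38322122 -0.00081846  0.22990352] [ 0.19 -0.26 -0.22  1.7  -0.29 -1.37]
[array([ 0.009, -0.015,  2.263,  0.052,  0.164, -0.081,  0.129]), array([0.005, 0.004, 0.004, 0.016, 0.015, 0.016, 0.015]), np.float64(0.159)]
[array([1.00e-03, 1.20e-02, 2.21e+00, 7.90e-02, 7.60e-02]), array([0.001, 0.002, 0.002, 0.005, 0.006]), np.float64(0.047)]
[array([-0.009,  0.021,  2.272, -0.018,  0.011]), array([0.012, 0.012, 0.003, 0.04 , 0.04 ]), np.float64(0.083)]
```

View pics/d9.png

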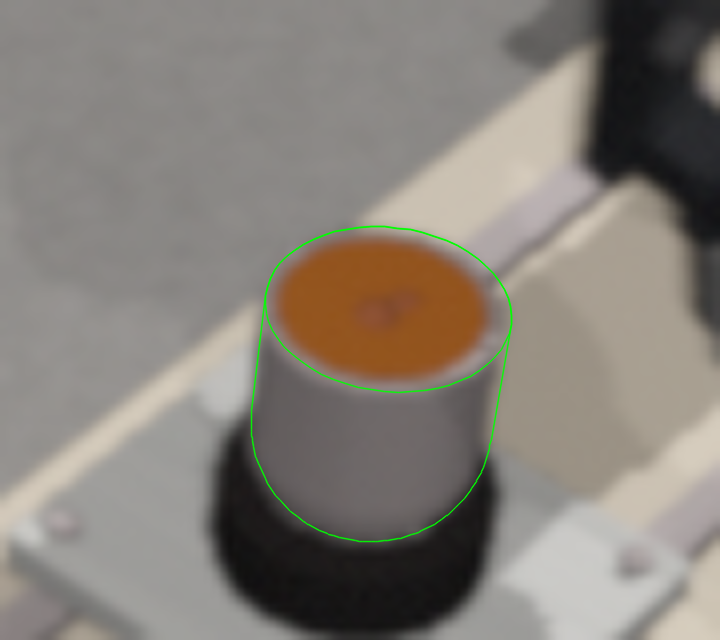

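The pot is now level within about 0.7° (fit: 0.001, 0.012). Next I'll grip the post.

```bash
python3 - <<'E'
from plant import arm
from h import *
from h import *
o=arm.observe()
r=pose(-96,.2,84);b=r.apply([0,0,-1]);G=np.array([.5572,.0853,.074]);t=G+.006*b;print(t)
rows(o,[(t+.1*b,r)]);rows((t+.1*b,r),[(t,r)])
T=arm.capture("top");S=arm.capture("side")
print(proj(T,[.5572,.0853,.09]),proj(S,[.5572,.0853,.09]))
f=lambda i:cv2.resize(i,(400,400),interpolation=cv2.INTER_CUBIC)
cv2.imwrite("pics/e2.png",np.hstack([f(S["color"][225:285,325:385]),f(T["color"][240:300,270:330])]))
E
```

```text
[0.5573246  0.08648549 0.0798804 ]
travel [-2.347, -3.536, 0.271] twist [0.017, -1.133, 1.166]
travel [0.0, 0.0, 2.0] twist [0.0, 0.0, 0.0]
[[298.26467232 267.62624617]] [[354.23702358 248.47733248]]
```

View pics/e2.png

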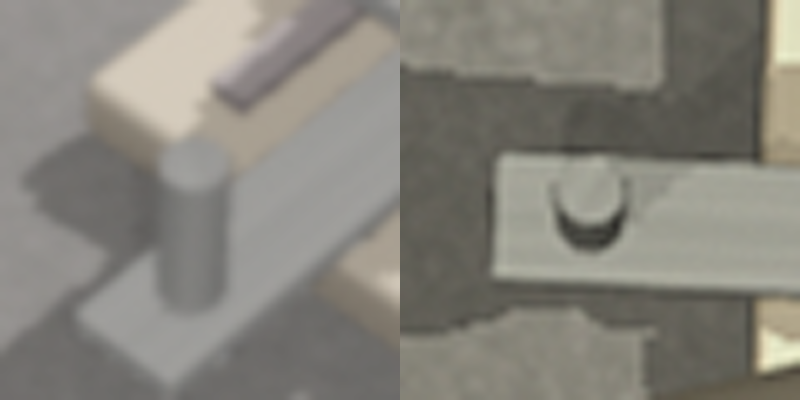

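The post top measures (354,250) in the side view and (298,268) in the top view, within about a pixel of the prediction. Approaching it.

```bash
python3 -m creep '{"travel":[[-0.6,-0.5,-0.2],[-1.2,-1.3,-0.2],[-1.8,-2.1,0],[-2.2,-2.9,0.15],[-2.35,-3.54,0.27]],"twist":[[0,-0.2,0.25],[0,-0.45,0.5],[0,-0.7,0.75],[0,-0.9,1.0],[0.017,-1.133,1.166]],"jaw":[-1,-1,-1,-1,-1]}' 40
python3 - <<'E'
from plant import arm
from h import *
o=arm.observe()
r=pose(-96,.2,84);b=r.apply([0,0,-1]);t=np.array([.5572,.0853,.074])+.006*b
rows(o,[(t,r)])
E
```

```text
t: 27.85
eef_pos: [0.5643, 0.1066, 0.1738]
tool_rot: [-0.076, -0.665, 0.74, -0.066]
contact_force: [0.4, 0.4, -0.5]
opening: 0.0853
travel [0.032, 0.091, 1.925] twist [0.039, -0.008, -0.006]
```

```bash
python3 -m creep '{"travel":[[0.03,0.09,0.3],[0.03,0.09,0.7],[0.03,0.09,1.2],[0.03,0.09,1.6],[0.03,0.09,1.9]],"twist":[[0.04,0,0],[0.04,0,0],[0.04,0,0],[0.04,0,0],[0.04,0,0]],"jaw":[-1,-1,-1,-1,-0.6]}'
python3 - <<'E'
from plant import arm
from h import *
o=arm.observe()
r=pose(-96,.2,84);b=r.apply([0,0,-1]);t=np.array([.5572,.0853,.074])+.006*b
print(o["contact_force"]);rows(o,[(t,r)])
E
```

```text
t: 28.48
eef_pos: [0.5559, 0.0856, 0.0815]
tool_rot: [-0.074, -0.665, 0.74, -0.067]
contact_force: [0.1, 0.6, 0.1]
opening: 0.0696
[0.07008888 0.58829015 0.0730164 ]
travel [-0.027, -0.027, 0.028] twist [-0.004, -0.014, -0.012]
```

```bash
python3 -m creep '{"travel":[[-0.02,-0.027,0],[-0.02,-0.027,0],[-0.02,-0.027,0],[-0.02,-0.027,0],[-0.02,-0.027,0]],"twist":[[0,0,0],[0,0,0],[0,0,0],[0,0,0],[0,0,0]],"jaw":[-0.2,0.1,0.3,0.5,0.7]}' 30
python3 -m creep '{"travel":[[0,0,0],[0,0,0],[0,0,0],[0,0,0],[0,0,0]],"twist":[[0,0,0],[0,0,0],[0,0,0],[0,0,0],[0,0,0]],"jaw":[0.9,1,1,1,1]}'
python3 - <<'E'
from plant import arm
from h import *
import pickle
o=arm.observe();print(o["eef_pos"],o["contact_force"],o["moment"],o["opening"])
S=arm.capture("side");cv2.imwrite("pics/s14.png",S["color"])
d=np.array([-.105,-.9945,0]);print("stage -y in tool units/10mm",(rot(o["tool_rot"]).inv().apply(d*.01)/.05).round(4))
c=np.array([.5406,-.0735,.081]);
try: print([x.round(3) for x in runfit([(S,ocont(S,(395,165,50,45)))],c)])
except Exception as e: print(e)
E
```

```text
t: 29.1
eef_pos: [0.558, 0.0869, 0.0835]
tool_rot: [-0.073, -0.665, 0.74, -0.069]
contact_force: [5.4, -1.0, -0.4]
opening: 0.0167
t: 29.72
eef_pos: [0.558, 0.0869, 0.0835]
tool_rot: [-0.073, -0.665, 0.74, -0.068]
contact_force: [4.9, 0.4, 0.7]
opening: 0.017
[0.5579672  0.08692934 0.08351565] [4.946779   0.38270681 0.74621567] [ 0.12579152 -0.87096286  0.26615308] 0.01698470348626992
stage -y in tool units/10mm [ 0.196  -0.      0.0398]
[array([0.   , 0.012, 2.207, 0.083, 0.08 ]), array([0.001, 0.002, 0.002, 0.005, 0.006]), np.float64(0.047)]
```

View pics/s14.png

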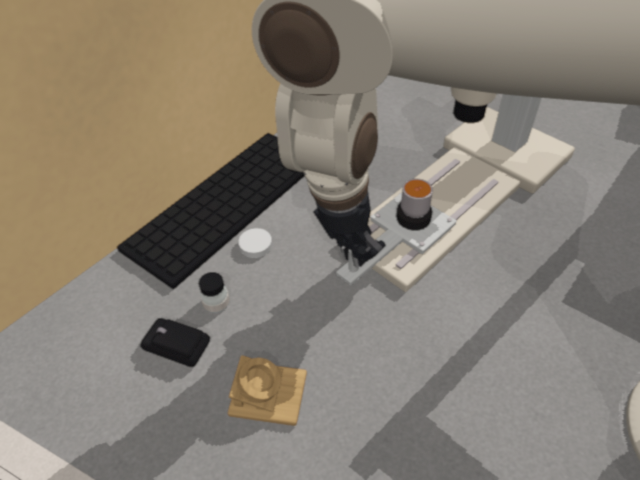

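The post is gripped at 17 mm opening and the pot is still level. Sliding home with a gentle ramp.

```bash
python3 -m creep '{"travel":[[0.03,-0.01,0.006],[0.09,-0.015,0.018],[0.18,-0.015,0.036],[0.28,-0.015,0.057],[0.39,-0.015,0.08]],"twist":[[0,0,0],[0,0,0],[0,0,0],[0,0,0],[0,0,0]],"jaw":[1,1,1,1,1]}'
python3 -m creep '{"travel":[[0.12,0,0.025],[0.24,0,0.05],[0.36,0,0.074],[0.48,0,0.098],[0.60,0,0.122]],"twist":[[0,0,0],[0,0,0],[0,0,0],[0,0,0],[0,0,0]],"jaw":[1,1,1,1,1]}'
python3 - <<'E'
from plant import arm
from h import *
o=arm.observe();print(o["eef_pos"],o["contact_force"],o["joints"].round(2))
E
```

```text
t: 30.4
eef_pos: [0.556, 0.0668, 0.0834]
tool_rot: [-0.073, -0.666, 0.74, -0.068]
contact_force: [3.7, 2.0, 4.8]
opening: 0.0169
t: 31.02
eef_pos: [0.5528, 0.0363, 0.0835]
tool_rot: [-0.073, -0.665, 0.74, -0.068]
contact_force: [3.9, 2.7, 5.5]
opening: 0.0174
[0.55284973 0.03629111 0.08349671] [3.93786337 2.72865084 5.4953721 ] [ 0.16  0.14 -0.11  1.37 -0.19 -1.3 ]
```

```bash
python3 -m creep '{"travel":[[0.08,-0.005,0.012],[0.18,-0.005,0.03],[0.3,-0.005,0.055],[0.42,-0.005,0.08],[0.54,-0.005,0.104]],"twist":[[0,0,0],[0,0,0],[0,0,0],[0,0,0],[0,0,0]],"jaw":[1,1,1,1,1]}'
python3 -m creep '{"travel":[[0.12,0,0.025],[0.24,0,0.05],[0.35,0,0.072],[0.44,0,0.09],[0.52,0,0.106]],"twist":[[0,0,0],[0,0,0],[0,0,0],[0,0,0],[0,0,0]],"jaw":[1,1,1,1,1]}'
python3 - <<'E'
from plant import arm
from h import *
o=arm.observe();print(o["eef_pos"],o["contact_force"],o["joints"].round(2))
S=arm.capture("side");T=arm.capture("top");cv2.imwrite("pics/s15.png",S["color"]);cv2.imwrite("pics/t15.png",T["color"])
E
```

```text
t: 31.65
eef_pos: [0.55, 0.0089, 0.0835]
tool_rot: [-0.074, -0.666, 0.74, -0.068]
contact_force: [3.2, 1.8, 4.8]
opening: 0.0166
t: 32.28
eef_pos: [0.5473, -0.0175, 0.0834]
tool_rot: [-0.073, -0.665, 0.74, -0.068]
contact_force: [3.4, 2.6, 4.6]
opening: 0.0169
[ 0.54727968 -0.01747904  0.08344559] [3.35233479 2.57844607 4.56669914] [ 0.06  0.11 -0.14  1.35 -0.2  -1.4 ]
```

View pics/s15.png

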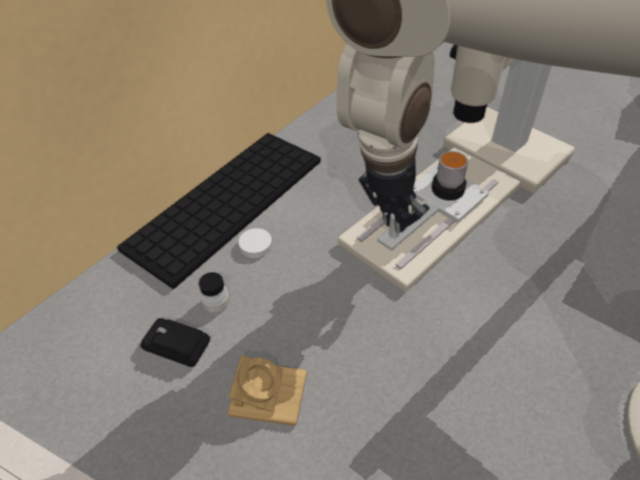

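View pics/t15.png

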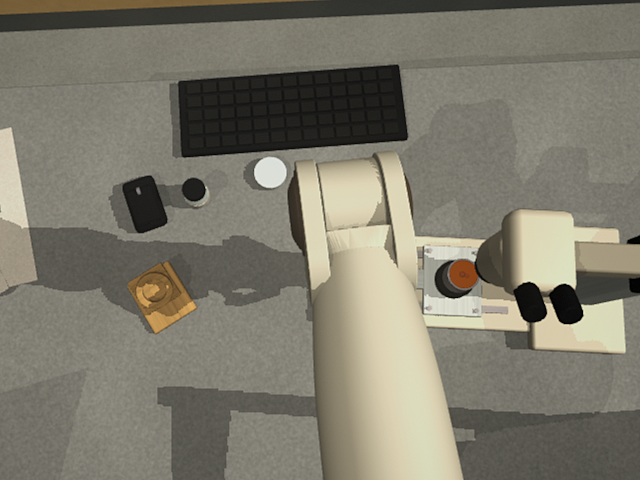

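Good: the pot still stands and the arm is clear of the head. I'll creep on to the end stop.

```bash
python3 -m creep '{"travel":[[0.04,0,0.006],[0.09,0,0.017],[0.14,0,0.027],[0.19,0,0.037],[0.23,0,0.045]],"twist":[[0,0,0],[0,0,0],[0,0,0],[0,0,0],[0,0,0]],"jaw":[1,1,1,1,1]}'
python3 -m creep '{"travel":[[0.03,0,0.006],[0.07,0,0.014],[0.11,0,0.022],[0.15,0,0.03],[0.18,0,0.036]],"twist":[[0,0,0],[0,0,0],[0,0,0],[0,0,0],[0,0,0]],"jaw":[1,1,1,1,1]}'
python3 - <<'E'
from plant import arm
o=arm.observe();print(o["eef_pos"],o["contact_force"])
E
```

```text
t: 33.0
eef_pos: [0.5461, -0.0291, 0.0834]
tool_rot: [-0.074, -0.666, 0.74, -0.068]
contact_force: [4.0, 1.4, 5.9]
opening: 0.0173
t: 33.62
eef_pos: [0.5453, -0.0366, 0.0835]
tool_rot: [-0.072, -0.666, 0.739, -0.067]
contact_force: [5.5, 17.9, 6.5]
opening: 0.0169
[ 0.54532671 -0.03655366  0.08347528] [ 5.47798557 17.90776141  6.47268313]
```

The y force rose to 18 N, so the stage is at its end stop after about 124 mm. I'll relax the push, then let go.

```bash
python3 -m creep '{"travel":[[-0.01,0,-0.004],[-0.02,0,-0.008],[-0.02,0,-0.008],[-0.02,0,-0.008],[-0.02,0,-0.008]],"twist":[[0,0,0],[0,0,0],[0,0,0],[0,0,0],[0,0,0]],"jaw":[1,1,1,1,1]}'
python3 - <<'E'
from plant import arm
o=arm.observe();print(o["eef_pos"],o["contact_force"])
E
python3 -m creep '{"travel":[[0,0,0],[0,0,0],[0,0,0],[0,0,0],[0,0,0]],"twist":[[0,0,0],[0,0,0],[0,0,0],[0,0,0],[0,0,0]],"jaw":[0.8,0.6,0.3,0,-0.4]}' 20
python3 -m creep '{"travel":[[0,0,0],[0,0,-0.1],[0,0,-0.5],[0,0,-1.1],[0,0,-1.8]],"twist":[[0,0,0],[0,0,0],[0,0,0],[0,0,0],[0,0,0]],"jaw":[-0.6,-0.6,-0.6,-0.6,-0.6]}'
python3 - <<'E'
from plant import arm
from h import *
o=arm.observe();print(o["eef_pos"],o["contact_force"],o["joints"].round(2))
rows(o,[([.42,.2,.25],rot(o["tool_rot"]))])
E
```

```text
t: 34.25
eef_pos: [0.5453, -0.0364, 0.0835]
tool_rot: [-0.073, -0.666, 0.74, -0.067]
contact_force: [5.5, 6.3, 2.6]
opening: 0.0172
[ 0.54531914 -0.03643191  0.08347138] [5.50025108 6.25221322 2.62817837]
t: 34.88
eef_pos: [0.5443, -0.0372, 0.0829]
tool_rot: [-0.074, -0.665, 0.74, -0.067]
contact_force: [-0.5, -1.0, 0.4]
opening: 0.0584
t: 35.5
eef_pos: [0.5463, -0.019, 0.1725]
tool_rot: [-0.074, -0.665, 0.74, -0.067]
contact_force: [0.8, 0.4, 0.3]
opening: 0.0681
[ 0.54630253 -0.01901991  0.17245845] [0.75198384 0.38745478 0.3324601 ] [ 0.06  0.09  0.01  1.52 -0.2  -1.4 ]
travel [-3.698, 2.971, -2.339] twist [0.0, 0.0, 0.0]
```

```bash
python3 -m creep '{"travel":[[-0.2,0.5,-0.7],[-0.4,1.4,-1.3],[-0.55,2.4,-1.8],[-0.65,3.5,-2.1],[-0.72,4.5,-2.2]],"twist":[[0,0,0],[0,0,0],[0,0,0],[0,0,0],[0,0,0]],"jaw":[-0.6,-0.6,-0.6,-0.6,-0.6]}'
python3 - <<'E'
from plant import arm
from h import *
import pickle
S=arm.capture("side");T=arm.capture("top");pickle.dump((S,T),open("p6.pkl","wb"));o=arm.observe();print(o["eef_pos"])
cv2.imwrite("pics/s16.png",S["color"]);cv2.imwrite("pics/t16.png",T["color"])
c=np.array([.5406,-.0735,.081])+.124*np.array([-.105,-.9945,0]);print(c)
draw(S,c,[0,0,1],405,125,90,80,8,"pics/d10.png")
try:print([x.round(3) for x in runfit([(S,ocont(S,(430,140,50,45)))],c)])
except Exception as e:print(e)
E
```

```text
t: 36.12
eef_pos: [0.3271, 0.0617, 0.2731]
tool_rot: [-0.073, -0.665, 0.74, -0.068]
contact_force: [-0.5, 0.0, 0.5]
opening: 0.0683
[0.32575357 0.06181686 0.27375491]
[ 0.52758  -0.196818  0.081   ]
[array([1.000e-03, 5.000e-03, 2.228e+00, 1.210e-01, 1.450e-01]), array([0.002, 0.002, 0.003, 0.007, 0.008]), np.float64(0.061)]
```

View pics/s16.png

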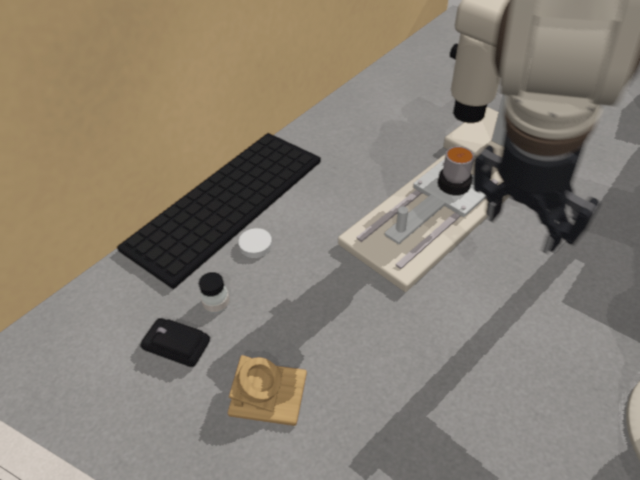

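View pics/d10.png

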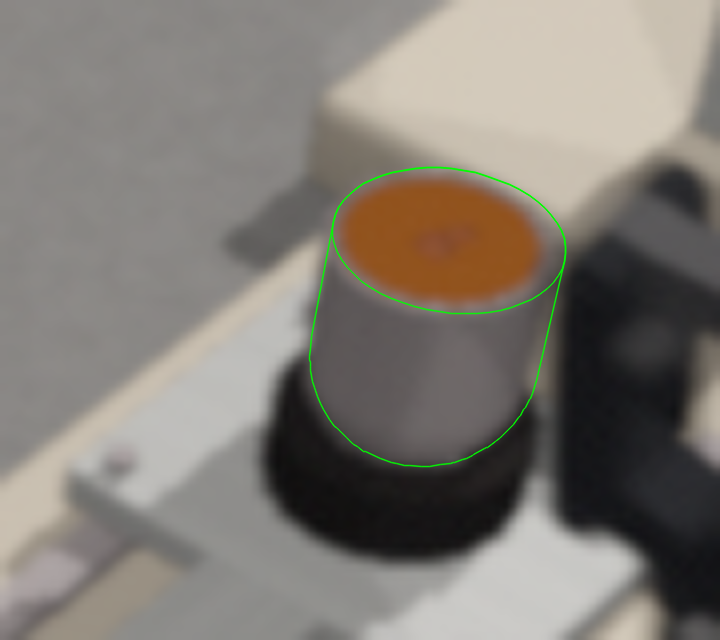

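View pics/t16.png

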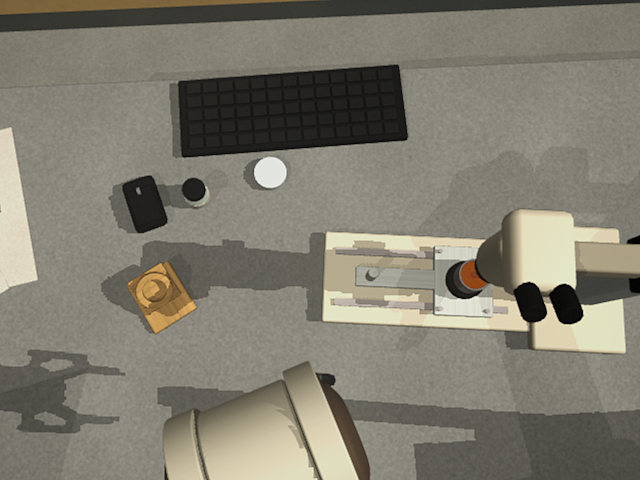

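```bash
python3 - <<'E'
from plant import arm
from h import *
import pickle
S,T=pickle.load(open("p6.pkl","rb"));print("lens px",proj(S,[.5276,-.1968,.2]))
for q in("jar","dish","mouse"):
    T2=arm.capture("top");d=arm.trace(T2,q)[0];print(q,[round(a*b,1) for a,b in zip(d["rect"],(640,480,640,480))])
print(arm.observe()["t"],arm.job_done())
E
```

```text
lens px [[468.70893182 115.12136294]]
jar [182.0, 178.7, 26.0, 28.6]
dish [254.0, 156.9, 31.5, 34.6]
mouse [121.6, 173.9, 43.5, 59.4]
the job is handed in; nothing more can be done
36.525 None
```

The pot is standing in the rubber ring, level and released, and the stage is pushed fully home under the lens. I handed the job in at about 36.5 s, with the robot touching nothing.

**How it went:**
- **First grip:** I took the pot out of its rest once, then put it back. With the tool vertical, the wrist would have just reached the microscope head. I regripped with the tool tilted about 16° and had room.
- **Placing:** I lowered the pot onto the ring with only a few newtons of contact. After the first release it leaned about 3°. I regripped it in the ring, corrected the lean and released it again; it then read about 0.7°.
- **Sliding the stage:** I gripped the post and slid the stage gently about 124 mm. The force then rose to 18 N, which I took as the end stop. I eased off, let go and withdrew.

**Last checks:**
- **Level:** the side-camera fit puts the pot within about 0.3° of upright in its ring.
- **Under the lens:** its computed axis meets the lens in the side image to within about 3 pixels.
- **Bystanders:** the jar, dish and mouse show the same outlines as at the start, within 1–3 pixels.

**Where the checks disagreed or fell short:**
- The two cameras differ by 1–2 mm in absolute position.
- In the top view the pot is partly under the head, so only the side camera gave the final level reading.
- After the correction, fitting both cameras together was less consistent (about 1°) than fitting the side camera alone.

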